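# Unlock and open the next offering box

## Task

The steel offering box with the key still in its lock has been emptied and locked. Draw that key out, leaving the box locked, push it fully home in the lock of the other steel box and turn it clockwise to its stop to unlock it. Leave the key in, lift that box's lid until it is level or higher and let it stand open, without shifting or upsetting the tumbler, jar and incense pot beside the boxes.

Things in the scene. Friction and masses are not known exactly. Their poses are not given: they have to be found in the camera images.
- donebox: The box already emptied, key in its lock: steel offering box, 180 deep (x) x 200 wide (y), 100 mm high in front (-x), 204 at the back; lid slopes down to the front at 30 degrees, hinged at the back edge. 45 mm up the slope from its front edge: a cam lock (+y side) and a pull handle (-y side), 90 mm apart. Origin under its centre, z up.
- nextbox: The box to be opened, no key in it: steel offering box, 180 deep (x) x 200 wide (y), 100 mm high in front (-x), 204 at the back; lid slopes down to the front at 30 degrees, hinged at the back edge. 45 mm up the slope from its front edge: a cam lock (+y side) and a pull handle (-y side), 90 mm apart. Origin under its centre, z up.
- key_bow (a point): centre of the key's black bow, 28 (x) x 10 (y) x 32 mm (z). z runs along the key from blade to bow, x along bow width and blade width. Below the bow: steel shoulder 16 x 8 mm, its underside 25 mm below this point; then a flat reversible blade 8 x 3 mm, 26 long, last 6 mm tapered. Fully home, the shoulder rests on the keyhole's mouth, this point 25 mm out. 30 g, loose in the lock.
- donebox_keyway (a point): Lock of the box already emptied: middle of the keyhole's mouth, 6 mm above the lid's face (round brass plug, collar 33 mm across). z: the lock's axis, square out of the lid; x, y turn with the plug. Slot 9.4 mm long (x) x 4.2 wide (y), 28 deep. The key stands in it at the start, x along x.
- nextbox_keyway (a point): Lock of the box to be opened: middle of the keyhole's mouth, 6 mm above the lid's face (round brass plug, collar 33 mm across). z: the lock's axis, square out of the lid; x, y turn with the plug. Slot 9.4 mm long (x) x 4.2 wide (y), 28 deep. At the start x points up the slope of the lid.
- donebox_lock (a joint): turn of the emptied box's lock's plug (rad): 0 = locked, grows clockwise seen from outside to its stop at 1.57 = unlocked; about 0.06 N m, stays where left. It starts at 0; to be left so.
- nextbox_lock (a joint): turn of the other box's lock's plug (rad): 0 = locked, grows clockwise seen from outside to its stop at 1.57 = unlocked; about 0.06 N m, stays where left. It starts at 0; its cam then holds the lid shut.
- donebox_lid (a joint): opening of the emptied box's lid about its back edge (rad): 0 shut, 0.52 = lid level, stop at 1.3. Stiff hinge: stays where it is left, and needs about 8 N at the handle to lift. A locked lid cannot be lifted.
- nextbox_lid (a joint): opening of the other box's lid about its back edge (rad): 0 shut, 0.52 = lid level, stop at 1.3. Stiff hinge: stays where it is left, and needs about 8 N at the handle to lift. A locked lid cannot be lifted.
- nextbox_handle (a point): middle of the handle's bar on the lid to be opened: steel bar 9 mm thick, 64 mm long along the lid's y (parallel to the front edge), on two end posts, its axis 28 mm above the lid's outer face. The axes are the lid's: z square out of the lid, x up the slope; they turn with the lid.
- nextbox_hinge (a point): middle of that lid's hinge line, at the back edge of the box; the line runs along this frame's y, and the lid opens by turning positively about +y (front edge up).
- glass: Amber glass tumbler for a candle, 58 mm across, 62 high, between the two boxes; loose, origin under its centre. Not to be shifted.
- incense: Blue ceramic incense pot, 132 mm across, 72 high, with sticks up to 190 mm high, left of the boxes; loose, origin under its centre. Not to be shifted.
- jar: Glass jar with a metal cap, 68 mm across, 85 high, right of the boxes; loose, origin under its centre. Not to be shifted.

How it is judged (in metres and radians):
On the way, in this order (a step that is already met when the one before it is completed fails the run):
1. the key is drawn out of the emptied box's lock (distance between key_bow and donebox_keyway above 0.055 m), for 0.1 s.
2. the key is fully home in the other box's lock (z of key_bow in the frame of nextbox_keyway below 0.029 m and distance between key_bow and nextbox_keyway below 0.031 m and angle between the z axis of key_bow and the z axis of nextbox_keyway, either way round below 0.25 rad), for 0.2 s.
3. that lock is turned to its unlocked stop by the key (all of step 2 and value of joint nextbox_lock above 1.25 rad), for 0.2 s.
At the end, for the whole second after the job is handed in: The lid of the box that had no key stands open by itself at 0.47 rad (27 degrees) or more, about level or higher; its lock is turned past 1.25 rad with the key still in it, home to within 4 mm and in line to within 0.25 rad; the emptied box is still shut and locked (plug under 0.25 rad) (all of step 3 and value of joint nextbox_lid above 0.47 rad and not (velocity of joint nextbox_lid above 0.05 rad/s) and not (velocity of joint nextbox_lid below -0.05 rad/s) and value of joint donebox_lock below 0.25 rad and value of joint donebox_lid below 0.05 rad); the robot touches nothing.
It fails at once if the tumbler is shifted more than 40 mm or tipped over (distance of glass from where it was at the start of the episode above 0.04 m or angle between glass's own z axis and vertical above 0.5 rad).
It fails at once if the incense pot is shifted more than 40 mm or tipped over (distance of incense from where it was at the start of the episode above 0.04 m or angle between incense's own z axis and vertical above 0.5 rad).
It fails at once if the jar is shifted more than 40 mm or tipped over (distance of jar from where it was at the start of the episode above 0.04 m or angle between jar's own z axis and vertical above 0.5 rad).
It also fails if it takes over 58 s, if anything falls off the work surface, if the arm or the gripper's body presses on something with over 40 N, if the wrist force passes 120 N, or if a joint passes its speed limit or range.

## Robot

A 6-joint arm with a two-finger parallel gripper is mounted at the origin on the work surface. World frame = base frame: x ahead of the robot, y to its left, z up, the work surface at z = 0. Lengths are in mm, angles in rad, forces in N, time in s.
With the tool pointing down it reaches from about 250 to 800 mm from the base axis. Payload 3.9 kg.
Tool frame: the origin (TCP) lies between the finger pads; the fingertips stand 8 mm ahead of it and the grasp point (between the pads) lies 11 mm behind it; z points along the fingers, y is the direction in which the jaws open and shut (so a half turn about z gives the same grasp; the last joint's range is limited). The gripper opens to 85 mm and grips with 20 to 120 N. Pads are 22 mm wide; open, the fingers measure 114 mm over their backs; the gripper's body (76 mm by 85 mm) begins 54 mm behind the grasp point. The pads swing forward as they close: fully open they stand 13 mm farther back than shut.
Start: joints at [-1.107, 0.26, -0.138, 1.173, 0, 1.571], TCP at [234.853, -469.531, 239.304] pointing down, gripper open.
Joint ranges: [-2.78, 2.78], [-0.83, 1.72], [-1.28, 1.37], [-1.9, 2.12], [-1.57, 1.48], [-3.14, 3.14]. Speed limits (rad/s): [2.57, 2.57, 3.14, 3.14, 3.14, 3.14].

## Interface

Orientations are given as a unit quaternion [x, y, z, w].
In Python, from station import state, get_image, camera_model, close_job, search_frame, regions_of, landmark_of gives the robot as it stands. The module is installed in compiled form; this text tells all that it offers.
- The arm moves only by the shell command python3 -m crank 'ROWS' [FORCE]. ROWS is JSON, a list of rows, each a list of 5 numbers: the shift along the tool's x, y, z in m, then the turn about the tool's z in degrees, then the opening in per cent of the stroke, from 0 (shut) to 100 (fully open). In form: [[x, y, z, yaw, grip], ...]. A call has 1 to 5 rows; each row shifts and turns the commanded pose from where the row before left it, along the tool's axes as they then stand; what a row does not reach is not made up. A row lasts 1/12 s, in which the tool goes at most 41.7 mm and 7.16 degrees, less where a joint would pass 70% of its speed; a pose out of reach is approached as far as the arm can. A call is refused whole if a number of a shift passes 0.0417 or a number of a turn 7.16, either way. A call with a gripper value outside its range is refused whole. The fingers move at their own pace and stop on an object; FORCE is the grip in N (left out, the last holds). Time passes only in rows, so rows that do not move let the fingers close. It gives the time, the measured TCP pose, the force and the opening at its end, in the units of the state.
- state(): the state, without advancing time (a new reading comes with each control period).
- get_image(name): name is "scene" or "side" or "wrist"; returns (picture, depth): 400x640x3 uint8, red, green, blue; 400x640 float32, mm along the optical axis (not along the pixel's ray), 0 where there is no reading.
- camera_model(name): a dict with "fx", "fy", "cx", "cy" (pixels), "T" (4x4, takes a point from camera to world coordinates); the wrist camera has in their place "tool_from_camera" (4x4, takes a point from camera to tool coordinates, whose origin is the TCP and whose axes are the flange's). Camera axes: x right, y up, looking along -z (the intrinsics and any distortion apply to the point x, -y, -z); pixel columns grow to the right and rows downward; lengths in mm; the calibration is good to about 2 mm. A picture is of the moment at which its call begins: read the wrist's pose just before it. camera_model takes no time and is no camera call.
- close_job(): hands the job in, once; it reports no verdict.
Trained networks look in the newest picture that a camera, given by its name, has taken for a name from the list of things; names that differ only in an ending like _2 or _b are one class to them, and where a whole thing is asked for, a point or a joint stands for the part that bears it (a point fixed in the world has none). Each returns a list of dicts, best first, with "conf" (0 to 1); they miss things now and then, are a little off and sometimes report something else, mostly with a low value. They report only what shows in the picture. A call takes as long as a camera call.
- search_frame(query, camera): "point" ([column, row] as shares, 0 to 1, of the picture: columns of its width, rows of its height, amid what is visible of it).
- regions_of(query, camera): "mask" (400x640 bool, what is visible of it) and "point" ([column, row] as shares, 0 to 1, of the picture: columns of its width, rows of its height, amid what is visible of it).
- landmark_of(query, camera): "point" ([column, row] as shares, 0 to 1, of the picture: columns of its width, rows of its height: a listed point, or the origin of a listed thing).
The state is a dict: "clock": time; "joint_pos": joint angles; "joint_velocities": joint speeds; "effort": joint torques, N m; "tcp_pos": TCP position; "ee_rot": TCP orientation; "wrist_force": force on the tool from outside, world axes, zero at the start; "wrist_torque": the same for the moment, N m; "opening": finger opening in mm.
Only numpy, scipy, OpenCV 4.12 (cv2) and the standard library are available. Lean on these libraries where they do the work, as an engineer would, in place of code of your own. Each camera call takes 0.05 s, during which the arm holds its last target.

## Working session

There is one attempt and no reset: what is moved stays moved. The work goes in short steps, Python scripts to look and compute and a shell command to move; the robot and the scene stay as the last step left them, time stands still between calls to the robot, and variables do not carry over. Pictures are saved under pics/ and viewed, and the job is handed in when it is done.

```bash
mkdir -p pics; python3 - <<'E'
from station import *
import cv2,numpy as np
s=state();print({k:np.round(v,4) for k,v in s.items()})
for n in("scene","side"):
    p,d=get_image(n);cv2.imwrite(f"pics/{n}0.png",p[:,:,::-1]);np.save(f"pics/{n}0d.npy",d)
    m=camera_model(n);print(n,{k:np.round(v,3).tolist() if not isinstance(v,str) else v for k,v in m.items()})
    for q in("donebox","nextbox","key_bow","donebox_keyway","nextbox_keyway","nextbox_handle","nextbox_hinge","glass","incense","jar"):
        print(q,[(np.round(np.array(r["point"])*[640,400],1).tolist(),round(r["conf"],2)) for r in landmark_of(q,n)][:3])
E
```

```text
{'clock': np.float64(0.0), 'joint_pos': array([-1.107 ,  0.2607, -0.1394,  1.1727,  0.    ,  1.5708]), 'joint_velocities': array([-0.001 , -0.0002, -0.0015,  0.0008,  0.0014,  0.0003]), 'effort': array([ 9.00000e-04, -4.05677e+01,  2.53922e+01,  1.89000e-02,
        0.00000e+00, -0.00000e+00]), 'tcp_pos': array([ 234.5584, -468.9426,  238.4512]), 'ee_rot': array([ 9.732e-01,  2.298e-01, -2.000e-04, -1.000e-03]), 'wrist_force': array([-0.8963,  0.7218,  0.7797]), 'wrist_torque': array([-0.028 ,  0.015 , -0.0362]), 'opening': np.float64(85.4227)}
scene {'fx': 414.381, 'fy': 414.381, 'cx': 321.502, 'cy': 194.685, 'T': [[-0.013, -0.724, 0.69, 1448.852], [1.0, -0.017, 0.001, 0.661], [0.011, 0.69, 0.724, 1038.901], [0.0, 0.0, 0.0, 1.0]]}
donebox [([378.9, 226.1], 0.93)]
nextbox [([259.3, 220.0], 0.72)]
key_bow [([391.6, 177.4], 0.62)]
donebox_keyway []
nextbox_keyway []
nextbox_handle [([237.2, 176.3], 0.58)]
nextbox_hinge [([254.2, 201.0], 0.88)]
glass [([321.1, 220.6], 0.76)]
incense [([450.7, 200.7], 0.76)]
jar [([197.5, 195.4], 0.63)]
side {'fx': 364.285, 'fy': 364.285, 'cx': 316.822, 'cy': 201.791, 'T': [[-0.988, 0.074, -0.132, 455.71], [-0.151, -0.557, 0.816, 847.621], [-0.013, 0.827, 0.562, 697.137], [0.0, 0.0, 0.0, 1.0]]}
donebox [([305.9, 278.8], 0.75)]
nextbox [([327.8, 197.7], 0.6)]
key_bow [([306.2, 279.6], 0.73), ([334.5, 245.4], 0.56)]
donebox_keyway [([329.2, 252.9], 0.37)]
nextbox_keyway [([362.5, 168.5], 0.23)]
nextbox_handle [([345.5, 151.2], 0.61), ([334.5, 243.2], 0.42)]
nextbox_hinge [([294.3, 145.7], 0.86)]
glass []
incense [([341.3, 373.6], 0.73)]
jar [([365.4, 169.8], 0.72)]
```

View pics/scene0.png

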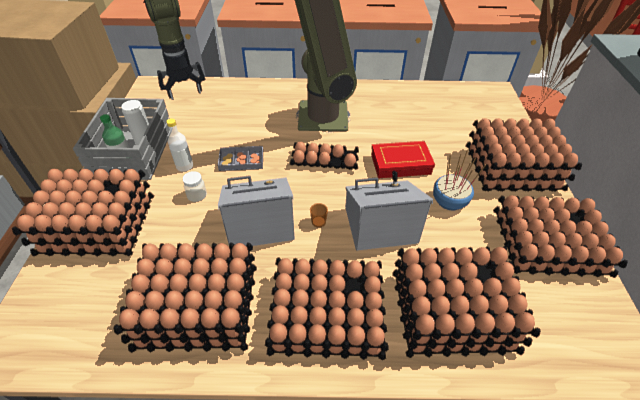

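View pics/side0.png

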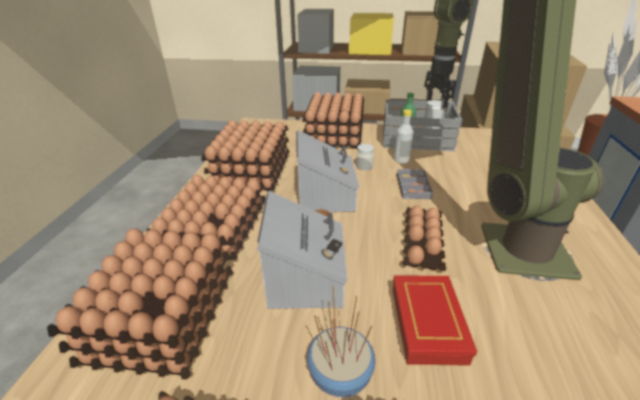

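```bash
cat > h.py <<'E'
from station import *
import cv2,numpy as np
from scipy.spatial.transform import Rotation as R
def cloud(n,d):
    m=camera_model(n);v,u=np.mgrid[0:400,0:640]
    P=np.stack([(u-m["cx"])/m["fx"]*d,-(v-m["cy"])/m["fy"]*d,-d],-1)
    T=np.array(m["T"]) if "T" in m else toolT()@np.array(m["tool_from_camera"])
    return P@T[:3,:3].T+T[:3,3]
def toolT():
    s=state();T=np.eye(4);T[:3,:3]=R.from_quat(s["ee_rot"]).as_matrix();T[:3,3]=s["tcp_pos"];return T
def proj(n,X,T=None):
    m=camera_model(n)
    if T is None: T=np.array(m["T"]) if "T" in m else toolT()@np.array(m["tool_from_camera"])
    p=(np.asarray(X)-T[:3,3])@T[:3,:3]
    return np.stack([m["cx"]+m["fx"]*p[...,0]/-p[...,2],m["cy"]+m["fy"]*p[...,1]/p[...,2]],-1)
def ray(n,uv,T=None):
    m=camera_model(n)
    if T is None: T=np.array(m["T"]) if "T" in m else toolT()@np.array(m["tool_from_camera"])
    r=np.array([(uv[0]-m["cx"])/m["fx"],-(uv[1]-m["cy"])/m["fy"],-1.])
    return T[:3,3],T[:3,:3]@r
E
python3 - <<'E'
from h import *
print(camera_model("wrist"))
for n in("scene","side"):
    d=np.load(f"pics/{n}0d.npy");C=cloud(n,d)
    p,_=get_image(n)
    for q in("donebox","nextbox","glass","incense","jar","key_bow"):
        for r in regions_of(q,n)[:2]:
            X=C[r["mask"]&(d>0)]
            print(n,q,round(r["conf"],2),r["mask"].sum(),np.percentile(X,[2,50,98],axis=0).round(0).tolist())
            if "box" in q: np.save(f"pics/{n}_{q}.npy",X)
E
```

```text
{'fx': 341.24597578587833, 'fy': 341.24597578587833, 'cx': 316.0132475696769, 'cy': 205.14474176759003, 'tool_from_camera': array([[-5.12756764e-04,  9.53917610e-01,  3.00068209e-01,
         7.65206250e+01],
       [ 9.99999865e-01,  5.14272356e-04,  7.39273193e-05,
         1.02172459e-01],
       [-8.37962130e-05,  3.00068206e-01, -9.53917745e-01,
        -1.35267392e+02],
       [ 0.00000000e+00,  0.00000000e+00,  0.00000000e+00,
         1.00000000e+00]])}
scene donebox 0.82 5019 [[505.0, 86.0, 3.0], [672.0, 185.0, 133.0], [696.0, 298.0, 207.0]]
scene donebox 0.57 4510 [[502.0, -289.0, 9.0], [671.0, -187.0, 138.0], [699.0, -89.0, 207.0]]
scene nextbox 0.77 4356 [[510.0, -286.0, 16.0], [672.0, -187.0, 138.0], [699.0, -90.0, 207.0]]
scene glass 0.6 352 [[553.0, -36.0, 6.0], [586.0, -10.0, 43.0], [609.0, 18.0, 64.0]]
scene incense 0.96 1190 [[421.0, 375.0, 3.0], [502.0, 427.0, 73.0], [543.0, 491.0, 123.0]]
scene incense 0.28 1423 [[484.0, -301.0, 100.0], [598.0, -202.0, 162.0], [684.0, -97.0, 207.0]]
scene jar 0.69 523 [[446.0, -454.0, 9.0], [490.0, -423.0, 63.0], [504.0, -398.0, 89.0]]
side donebox 0.74 8329 [[497.0, 95.0, 13.0], [599.0, 277.0, 136.0], [683.0, 304.0, 208.0]]
side nextbox 0.78 3756 [[494.0, -285.0, 23.0], [591.0, -109.0, 127.0], [677.0, -83.0, 207.0]]
side glass 0.7 186 [[503.0, 163.0, 106.0], [521.0, 229.0, 155.0], [536.0, 233.0, 173.0]]
side glass 0.21 3791 [[494.0, -288.0, 22.0], [591.0, -109.0, 128.0], [681.0, -82.0, 208.0]]
side incense 0.86 3916 [[424.0, 386.0, 37.0], [481.0, 457.0, 75.0], [538.0, 501.0, 170.0]]
side jar 0.88 434 [[442.0, -548.0, 4.0], [474.0, -406.0, 56.0], [509.0, -394.0, 90.0]]
side key_bow 0.51 158 [[505.0, 224.0, 135.0], [521.0, 230.0, 156.0], [536.0, 233.0, 172.0]]
```

```bash
cat >> h.py <<'E'
def boxT(p):
    T=np.eye(4);T[:3,:3]=R.from_euler('z',p[2]).as_matrix();T[:2,3]=p[:2];return T
S=np.array([-90,0,100.]);up=np.array([np.cos(np.pi/6),0,.5]);nn=np.array([-.5,0,np.cos(np.pi/6)])
KEYW=S+45*up+6*nn+np.array([0,45,0]);HAND=S+45*up+28*nn-np.array([0,45,0]);BOW=KEYW+25*nn;HINGE=np.array([90,0,204.])
def tf(p,X): T=boxT(p);return np.asarray(X)@T[:3,:3].T+T[:3,3]
E
cat > fit.py <<'E'
from h import *
from scipy.optimize import least_squares
for q,x0 in(("donebox",[593,192,0]),("nextbox",[593,-187,0])):
  for srcs in (("scene",),("side",),("scene","side")):
    X=np.vstack([np.load(f"pics/{n}_{q}.npy") for n in srcs])
    def res(p,full=False):
        T=boxT(p);L=(X-T[:3,3])@T[:3,:3]
        D=np.stack([L[:,0]-90,-90-L[:,0],L[:,1]-100,-100-L[:,1],(L-S)@nn],1)
        return D.max(1)
    r=least_squares(res,x0,loss='cauchy',f_scale=2,x_scale=[1,1,.01])
    print(q,srcs,r.x.round(4),np.percentile(np.abs(res(r.x)),[50,80]).round(2))
    print("  bow",tf(r.x,BOW).round(1),"keyw",tf(r.x,KEYW).round(1),"hand",tf(r.x,HAND).round(1))
E
python3 fit.py
```

```text
donebox ('scene',) [ 583.4106 -210.4263   -4.5102] [ 6.06 30.61]
  bow [ 552.7 -284.6  149.3] keyw [ 550.2 -272.4  127.7] hand [ 640.6 -265.1  146.7]
donebox ('side',) [5.843872e+02 1.900178e+02 1.542000e-01] [0.83 2.05]
  bow [511.7 224.3 149.3] keyw [524.1 226.2 127.7] hand [527.  135.6 146.7]
donebox ('scene', 'side') [5.843947e+02 1.899788e+02 1.544000e-01] [  1.8  269.94]
  bow [511.7 224.2 149.3] keyw [524.1 226.1 127.7] hand [527.1 135.5 146.7]
nextbox ('scene',) [ 5.908412e+02 -1.988291e+02  2.024000e-01] [1.89 3.64]
  bow [ 516.6 -168.1  149.3] keyw [ 528.9 -165.6  127.7] hand [ 536.2 -256.   146.7]
nextbox ('side',) [ 5.833539e+02 -2.004533e+02  1.998000e-01] [1.18 2.77]
  bow [ 509.2 -169.5  149.3] keyw [ 521.5 -167.1  127.7] hand [ 528.5 -257.5  146.7]
nextbox ('scene', 'side') [ 5.904092e+02 -1.991138e+02  2.034000e-01] [2.35 3.86]
  bow [ 516.2 -168.5  149.3] keyw [ 528.4 -166.   127.7] hand [ 535.8 -256.3  146.7]
```

```bash
cat >> h.py <<'E'
def go(t,yaw=None):
    T=toolT();x=T[:3,0];cur=np.degrees(np.arctan2(x[1],x[0]))
    s=state()
    print("clock %.2f tcp %s yaw %.2f q6 %.2f open %.1f F %s"%(s["clock"],s["tcp_pos"].round(1),cur,s["joint_pos"][5],s["opening"],s["wrist_force"].round(1)))
    if yaw is None: yaw=cur
    dy=cur-yaw
    dt=(np.array(t)-T[:3,3])
    print("turn first %.2f"%dy)
    Tn=R.from_euler('z',-dy,degrees=True).as_matrix()@T[:3,:3]
    d=Tn.T@dt;n=int(np.ceil(np.linalg.norm(d)/41))
    print("then shift",(d/1000).round(4).tolist(),"rows",n,"each",(d/1000/max(n,1)).round(5).tolist())
PD=np.array([584.4,190.0,.1543]);PN=np.array([588.,-199.6,.2015])
def view(p,depth,yaw=None):  # TCP pose to see keyway at given depth on the optical axis
    yaw=p[2] if yaw is None else yaw
    k=tf(p,KEYW);c=np.array([76.5,0,-135.3])+depth*np.array([-.3,0,.954])
    r=R.from_euler('z',yaw).as_matrix()@np.diag([1,-1,-1.])
    return k-r@c
E
python3 -m crank '[[0,0,0,7.16,100],[0,0,0,7.16,100]]'
python3 - <<'E'
from h import *
v=view(PN,220);print(v);go(v,np.degrees(PN[2]))
E
```

```text
clock: 1.97
tcp_pos: [234.9, -469.5, 239.3]
ee_rot: [0.995, 0.104, -0.0, -0.0]
wrist_force: [-0.0, -0.6, -0.1]
opening: 85.2
[ 515.77046082 -168.425218    202.27615242]
clock 1.97 tcp [ 234.9 -469.5  239.3] yaw 11.91 q6 1.83 open 85.2 F [-0.  -0.6 -0.1]
turn first 0.37
then shift [0.3355, -0.2388, 0.037] rows 11 each [0.0305, -0.02171, 0.00337]
```

```bash
python3 -m crank '[[0.0305,-0.0217,0,0,100],[0.0305,-0.0217,0,0,100],[0.0305,-0.0217,0,0,100],[0.0305,-0.0217,0,0,100],[0.0305,-0.0217,0,0,100]]' >/dev/null
python3 -m crank '[[0.0305,-0.0217,0,0,100],[0.0305,-0.0217,0,0,100],[0.0305,-0.0217,0,0,100],[0.0305,-0.0217,0.01,0,100],[0.0305,-0.0217,0.01,0,100]]' >/dev/null
python3 -m crank '[[0.0305,-0.0217,0.017,0,100],[0,0,0,0,100],[0,0,0,0,100]]' 
cat > look.py <<'E'
import sys
from h import *
tag=sys.argv[1]
T=toolT();p,d=get_image("wrist");cv2.imwrite(f"pics/{tag}.png",p[:,:,::-1]);np.savez(f"pics/{tag}.npz",T=T,d=d)
for q in sys.argv[2:]:
    print(q,[(np.round(np.array(r["point"])*[640,400],1).tolist(),round(r["conf"],2)) for r in landmark_of(q,"wrist")][:3])
print(T[:3,3],state()["clock"])
E
python3 look.py w1 nextbox_keyway nextbox_handle
```

```text
clock: 3.05
tcp_pos: [512.3, -163.3, 201.1]
ee_rot: [0.994, 0.109, -0.001, -0.0]
wrist_force: [-0.9, -0.0, -0.4]
opening: 85.5
nextbox_keyway [([326.7, 196.3], 0.81)]
nextbox_handle [([480.7, 224.9], 0.91)]
[ 512.31159214 -163.31673445  201.06614339] 3.2
```

View pics/w1.png

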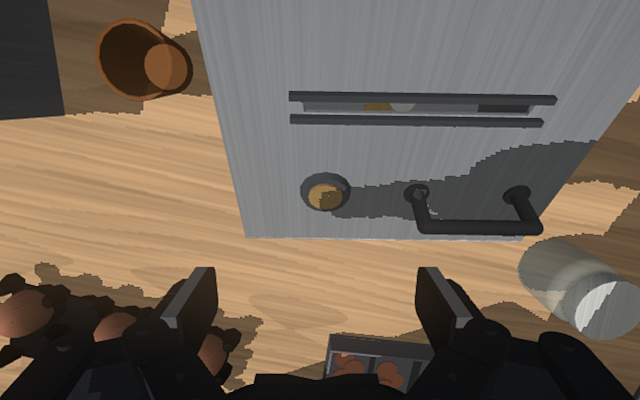

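```bash
cat > wfit.py <<'E'
import sys
from h import *
from scipy.optimize import least_squares
def wfit(tag,x0):
    z=np.load(f"pics/{tag}.npz");T=z["T"]@np.array(camera_model("wrist")["tool_from_camera"]);d=z["d"]
    m=camera_model("wrist");v,u=np.mgrid[0:400,0:640]
    P=np.stack([(u-m["cx"])/m["fx"]*d,-(v-m["cy"])/m["fy"]*d,-d],-1)@T[:3,:3].T+T[:3,3]
    X=P[d>0]
    def loc(p): B=boxT(p);return (X-B[:3,3])@B[:3,:3]
    L=loc(x0)
    lid=(np.abs((L-S)@nn)<8)&(np.abs(L[:,1])<110)&(L[:,0]<90)&(L[:,0]>-100)
    Y=X[lid]
    A=np.c_[Y[:,:2],np.ones(len(Y))];c=np.linalg.lstsq(A,Y[:,2],rcond=None)[0]
    for _ in range(5):
        r=Y[:,2]-A@c;k=np.abs(r)<2;c=np.linalg.lstsq(A[k],Y[k,2],rcond=None)[0]
    yaw=np.arctan2(c[1],c[0]);slope=np.degrees(np.arctan(np.hypot(c[0],c[1])))
    print(tag,"yaw %.4f slope %.2f n %d res %.2f"%(yaw,slope,k.sum(),r[k].std()))
    # plane offset vs box: along lid x
    B=boxT([x0[0],x0[1],yaw])
    L=(Y[k]-B[:3,3])@B[:3,:3];print(" lid normal offset vs x0 (mm): %.2f"%np.median((L-S)@nn))
    on=L[np.abs((L-S)@nn)<5]
    fe=on[on[:,0]<np.percentile(on[:,0],.5)+4];print(" min x-local pct .2,.5",np.percentile(on[:,0],[.2,.5,1]).round(1),"y max/min",np.percentile(on[:,1],[.3,.7,99.3,99.7]).round(1))
    return P,T
if __name__=="__main__":
    P,T=wfit(sys.argv[1],PN if sys.argv[2]=="n" else PD)
E
python3 wfit.py w1 n; python3 - <<'E'
import cv2
p=cv2.imread("pics/w1.png")[150:250,270:400];cv2.imwrite("pics/w1z.png",cv2.resize(p,None,fx=6,fy=6,interpolation=cv2.INTER_CUBIC))
E
```

```text
w1 yaw 0.2023 slope 29.99 n 80630 res 0.67
 lid normal offset vs x0 (mm): 0.93
 min x-local pct .2,.5 [-90.7 -89.7 -88.2] y max/min [-101.9 -100.6  101.8  102.5]
```

View pics/w1z.png

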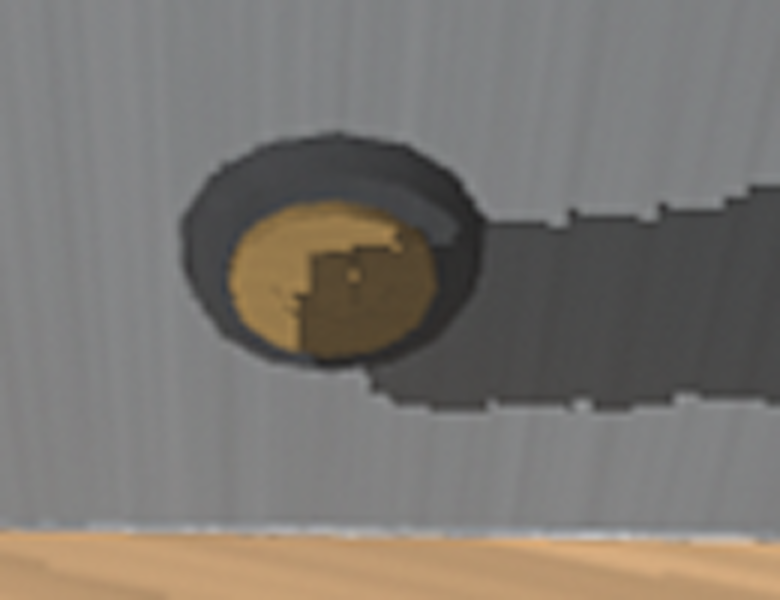

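```bash
python3 - <<'E'
from h import *
z=np.load("pics/w1.npz");T=z["T"]@np.array(camera_model("wrist")["tool_from_camera"])
def hit(uv,T,p,off):
    o,r=ray("wrist",uv,T);n=boxT(p)[:3,:3]@nn;s=tf(p,S)+off*n
    return o+r*((s-o)@n)/(r@n)
p=PN.copy();p[2]=.2023
for off in(6,6.9):
  k=hit((325.7,196.6),T,p,off);B=boxT(p);print(k,(k-B[:3,3])@B[:3,:3]-KEYW)
# same relative tool pose at donebox
nb=boxT(p);rel=nb[:3,:3].T@(z["T"][:3,3]-k)
t=tf(PD,KEYW)+boxT(PD)[:3,:3]@rel
go(t,np.degrees(PD[2]))
E
```

```text
[ 530.4518212  -165.60357234  130.2855211 ] [ 4.48491812 -0.13410969  2.58936868]
[ 530.79708603 -165.49100713  131.53308312] [ 4.84575891 -0.09321164  3.83693069]
clock 3.20 tcp [ 511.6 -165.8  202.7] yaw 12.20 q6 2.62 open 85.3 F [-0.5  0.4  0.6]
turn first 3.36
then shift [0.0549, -0.3912, 0.0053] rows 10 each [0.00549, -0.03912, 0.00053]
```

```bash
python3 -m crank '[[0,0,0,0,100],[0,0,0,0,100]]'|sed -n 1,2p; python3 look.py w2 nextbox_keyway nextbox_handle nextbox_hinge;python3 look.py w2b;  python3 wfit.py w2 n; python3 wfit.py w2b n; python3 - <<'E'
import cv2
p=cv2.imread("pics/w2.png")[150:250,270:400];cv2.imwrite("pics/w2z.png",cv2.resize(p,None,fx=6,fy=6,interpolation=cv2.INTER_CUBIC))
E
```

```text
clock: 3.37
tcp_pos: [511.6, -166.2, 203.0]
nextbox_keyway []
nextbox_handle [([473.9, 221.1], 0.91)]
nextbox_hinge []
[ 511.64626635 -166.23382627  202.98606699] 3.5667
[ 511.81997979 -165.65874313  202.63673244] 3.6167
w2 yaw 0.2023 slope 29.99 n 79451 res 0.67
 lid normal offset vs x0 (mm): 0.92
 min x-local pct .2,.5 [-90.7 -89.8 -88.3] y max/min [-102.1 -100.9  101.8  102.5]
w2b yaw 0.2024 slope 29.99 n 79725 res 0.67
 lid normal offset vs x0 (mm): 0.92
 min x-local pct .2,.5 [-90.7 -89.9 -88.2] y max/min [-102.1 -100.9  101.8  102.6]
```

View pics/w2z.png

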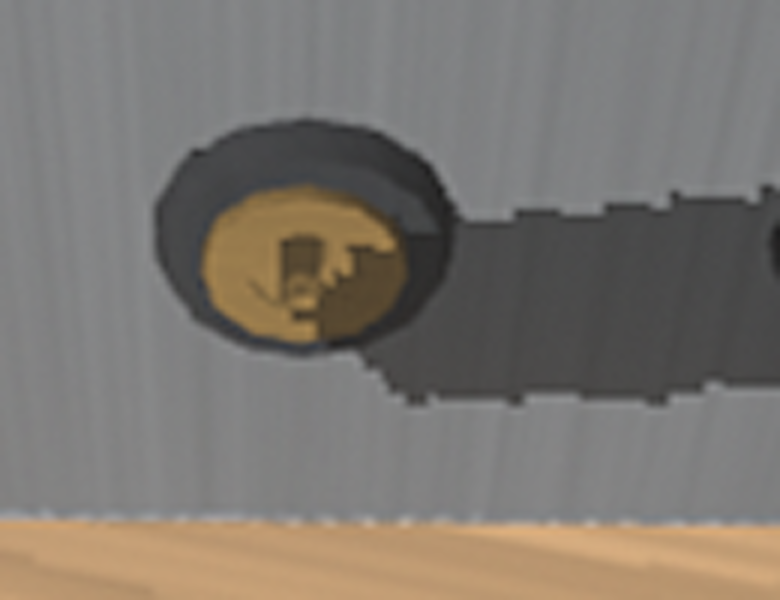

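```bash
python3 -m crank '[[0,0,-0.005,3.4,100],[0.0054,-0.039,0,0,100],[0.0054,-0.039,0,0,100],[0.0054,-0.039,0,0,100],[0.0054,-0.039,0,0,100]]' >/dev/null
python3 -m crank '[[0.0054,-0.039,0,0,100],[0.0054,-0.039,0,0,100],[0.0054,-0.039,0,0,100],[0.0054,-0.039,0,0,100],[0.0054,-0.039,0,0,100]]' >/dev/null
python3 -m crank '[[0.0054,-0.039,0.01,0,100],[0,0,0,0,100],[0,0,0,0,100],[0,0,0,0,100]]' 
python3 look.py d1 key_bow donebox_keyway;  python3 wfit.py d1 d; python3 - <<'E'
import cv2
p=cv2.imread("pics/d1.png")[110:260,260:420];cv2.imwrite("pics/d1z.png",cv2.resize(p,None,fx=4,fy=4,interpolation=cv2.INTER_CUBIC))
E
```

```text
clock: 4.78
tcp_pos: [514.9, 157.1, 200.7]
ee_rot: [0.991, 0.13, -0.005, -0.03]
wrist_force: [0.0, 0.8, -0.7]
opening: 85.3
key_bow [([206.3, 196.2], 0.62)]
donebox_keyway [([219.1, 166.2], 0.67)]
[514.89007803 157.10295998 200.74239088] 4.9333
d1 yaw 0.1565 slope 29.99 n 71928 res 0.67
 lid normal offset vs x0 (mm): -1.18
 min x-local pct .2,.5 [-86.5 -85.6 -84.2] y max/min [-102.7 -102.1  101.3  102.2]
```

View pics/d1.png

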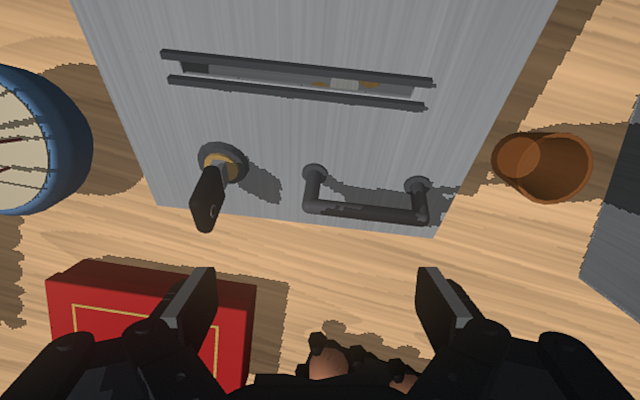

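View pics/d1z.png

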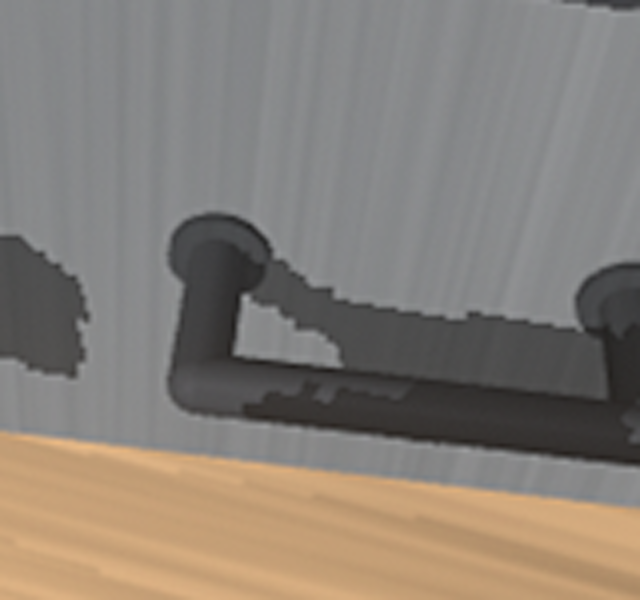

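```bash
for i in 1; do python3 -m crank '[[0,0,-0.005,-7.16,100],[0,0,-0.005,-7.16,100],[0,0,0,-7.16,100],[0,0,0,-7.16,100],[0,0,0,-7.16,100]]'|tail -1
python3 -m crank '[[0,0,0,-7.16,100],[0,0,0,-7.16,100],[0,0,0,-7.16,100],[0,0,0,-7.16,100],[0,0,0,-7.16,100]]'|tail -1
python3 -m crank '[[0,0,0,-7.16,100],[0,0,0,-7.16,100],[0,0,0,-7.16,100],[0,0,0,-7.16,100],[0,0,0,-7.16,100]]'|tail -1
python3 -m crank '[[0,0,0,-7.16,100],[0,0,0,-7.16,100],[0,0,0,-7.16,100],[0,0,0,-7.16,100],[0,0,0,-7.16,100]]' ; done
python3 - <<'E'
from h import *
print(state()["joint_pos"].round(3))
v=view(PD,210,PD[2]+np.pi);print(v);go(v,np.degrees(PD[2])+180)
E
```

```text
opening: 84.9
opening: 85.5
opening: 84.9
clock: 6.6
tcp_pos: [515.4, 156.3, 211.1]
ee_rot: [0.186, 0.982, 0.028, -0.013]
wrist_force: [0.5, 0.0, -0.3]
opening: 85.6
[ 0.259  0.297 -0.163  1.112  0.061  0.634]
[537.43667173 228.23655364 192.73615242]
clock 6.60 tcp [515.4 156.3 211.1] yaw 158.56 q6 0.63 open 85.6 F [ 0.5  0.  -0.3]
turn first -30.28
then shift [-0.0335, 0.0668, 0.0204] rows 2 each [-0.01673, 0.03339, 0.01021]
```

```bash
python3 - <<'E'
from h import *
T=toolT();print(T[:3,:3].round(3)); B=boxT(PD);Rn=R.from_quat(state()["ee_rot"])*R.from_euler('z',-30.28,degrees=True)
print((B[:3,:3].T@Rn.as_matrix()).round(3))
E
```

```text
[[-0.93   0.367 -0.016]
 [ 0.365  0.929  0.059]
 [ 0.037  0.049 -0.998]]
[[-1.     0.001 -0.007]
 [ 0.001  0.998  0.061]
 [ 0.007  0.061 -0.998]]
```

```bash
python3 -m crank '[[0,0,0,-7.16,100],[0,0,0,-7.16,100],[0,0,0,-7.16,100],[0,0,0,-7.16,100],[0,0,0,-7.16,100]]'|tail -1
python3 -m crank '[[0,0,0,-7.16,100],[0,0,0,-7.16,100],[0,0,0,-7.16,100],[0,0,0,-7.16,100],[0,0,0,-7.16,100]]'|tail -1
python3 -m crank '[[0,0,0,-7.16,100],[0,0,0,-7.16,100],[0,0,0,-7.16,100],[0,0,0,-7.16,100],[0,0,0,-7.16,100]]'|tail -1
python3 -m crank '[[0,0,0,-7.16,100],[0,0,0,-7.16,100],[0,0,0,-7.16,100],[0,0,0,-7.16,100],[0,0,0,-7.16,100]]'|tail -1
python3 -m crank '[[0,0,0,-7.16,100],[0,0,0,-7.16,100],[0,0,0,-7.16,100],[0,0,0,-7.16,100],[0,0,0,-7.16,100]]'|tail -1
python3 -m crank '[[0,0,0,-7.16,100],[0,0,0,-7.16,100],[0,0,0,-7.16,100],[0,0,0,-7.16,100]]'
python3 - <<'E'
from h import *
print(state()["joint_pos"].round(3));print(toolT().round(3))
E
```

```text
opening: 85.2
opening: 85.9
opening: 85.6
opening: 85.1
opening: 85.6
clock: 9.02
tcp_pos: [515.4, 156.3, 211.1]
ee_rot: [0.998, 0.054, -0.007, -0.03]
wrist_force: [0.2, 0.2, -0.1]
opening: 85.5
[ 0.259  0.297 -0.163  1.112  0.061 -2.99 ]
[[ 9.94000e-01  1.07000e-01 -1.60000e-02  5.15421e+02]
 [ 1.07000e-01 -9.92000e-01  5.90000e-02  1.56293e+02]
 [-1.00000e-02 -6.00000e-02 -9.98000e-01  2.11080e+02]
 [ 0.00000e+00  0.00000e+00  0.00000e+00  1.00000e+00]]
```

```bash
python3 -m crank '[[0,0,0,-7.1,100],[0,0.02,0,0,100],[0,0.02,0,0,100]]'|sed -n 1,3p
python3 - <<'E'
from h import *
print(state()["joint_pos"].round(3));print(toolT().round(3))
E
```

```text
clock: 9.27
tcp_pos: [522.3, 127.0, 208.6]
ee_rot: [0.994, 0.104, -0.004, -0.025]
[ 0.209  0.298 -0.168  1.108  0.051 -3.14 ]
[[ 9.79000e-01  2.06000e-01 -1.30000e-02  5.22316e+02]
 [ 2.06000e-01 -9.77000e-01  4.90000e-02  1.27049e+02]
 [-3.00000e-03 -5.10000e-02 -9.99000e-01  2.08588e+02]
 [ 0.00000e+00  0.00000e+00  0.00000e+00  1.00000e+00]]
```

Works: the roll went from 0.061 to 0.051. Continue.

```bash
python3 -m crank '[[0,0.03,0,0,100],[0,0.03,0,0,100],[0,0.03,0,0,100]]'|sed -n 1,3p
python3 - <<'E'
from h import *
print(state()["joint_pos"].round(3));print(toolT().round(3))
E
```

```text
clock: 9.52
tcp_pos: [531.8, 81.4, 204.6]
ee_rot: [0.997, 0.071, -0.002, -0.007]
[ 0.144  0.302 -0.172  1.101  0.014 -3.141]
[[ 9.90000e-01  1.42000e-01 -5.00000e-03  5.31814e+02]
 [ 1.42000e-01 -9.90000e-01  1.40000e-02  8.13550e+01]
 [-3.00000e-03 -1.40000e-02 -1.00000e+00  2.04562e+02]
 [ 0.00000e+00  0.00000e+00  0.00000e+00  1.00000e+00]]
```

```bash
python3 -m crank '[[0,0.01,-0.006,0,100],[0,0,0,0,100]]'|sed -n 1,3p
python3 - <<'E'
from h import *
print(state()["joint_pos"].round(4));print(toolT().round(4))
E
```

```text
clock: 9.68
tcp_pos: [533.1, 76.5, 211.5]
ee_rot: [0.998, 0.068, -0.002, -0.005]
[ 0.1362  0.2979 -0.1586  1.1166  0.0111 -3.1407]
[[ 9.909000e-01  1.348000e-01 -3.800000e-03  5.330680e+02]
 [ 1.348000e-01 -9.908000e-01  1.070000e-02  7.653320e+01]
 [-2.300000e-03 -1.110000e-02 -9.999000e-01  2.114561e+02]
 [ 0.000000e+00  0.000000e+00  0.000000e+00  1.000000e+00]]
```

```bash
python3 -m crank '[[0,0.025,0,0,100],[0,0,0,0,100]]'|sed -n 1,3p
python3 - <<'E'
from h import *
print(state()["joint_pos"].round(4));print(toolT().round(4)[:3,2])
E
```

```text
clock: 9.85
tcp_pos: [534.8, 63.8, 210.5]
ee_rot: [0.998, 0.059, -0.001, 0.0]
[ 1.1890e-01  2.9900e-01 -1.5960e-01  1.1152e+00 -2.0000e-04 -3.1406e+00]
[-2.9e-03 -6.0e-04 -1.0e+00]
```

```bash
for i in 1; do python3 -m crank '[[0,0,0,7.1,100],[0,0,0,7.1,100],[0,0,0,7.1,100],[0,0,0,7.1,100],[0,0,0,7.1,100]]'|tail -1
python3 -m crank '[[0,0,0,7.1,100],[0,0,0,7.1,100],[0,0,0,7.1,100],[0,0,0,7.1,100],[0,0,0,7.1,100]]'|tail -1
python3 -m crank '[[0,0,0,7.1,100],[0,0,0,7.1,100],[0,0,0,7.1,100],[0,0,0,7.1,100],[0,0,0,7.1,100]]'|tail -1
python3 -m crank '[[0,0,0,7.1,100],[0,0,0,7.1,100],[0,0,0,7.1,100],[0,0,0,7.1,100],[0,0,0,7.1,100]]'|tail -1
python3 -m crank '[[0,0,0,7.1,100],[0,0,0,7.1,100],[0,0,0,7.1,100],[0,0,0,7.1,100],[0,0,0,7.1,100]]'; done
sed -i 's/^PD=.*/PD=np.array([586.4,190.0,.1565]);PN=np.array([587.,-199.6,.2023])/' h.py
python3 - <<'E'
from h import *
print(state()["joint_pos"].round(3))
v=view(PD,210,PD[2]+np.pi);print(v);go(v,np.degrees(PD[2])-180)
E
```

```text
opening: 85.1
opening: 85.0
opening: 85.7
opening: 85.3
clock: 11.93
tcp_pos: [534.3, 65.4, 210.2]
ee_rot: [-0.079, 0.997, 0.001, -0.002]
wrist_force: [0.8, 0.3, -0.3]
opening: 85.2
[ 1.210e-01  2.990e-01 -1.600e-01  1.115e+00  1.000e-03 -3.600e-02]
[539.35266504 228.13314187 192.73615242]
clock 11.93 tcp [534.3  65.4 210.2] yaw -170.97 q6 -0.04 open 85.2 F [ 0.8  0.3 -0.3]
turn first 0.06
then shift [-0.0304, 0.1599, 0.0176] rows 4 each [-0.0076, 0.03997, 0.00439]
```

```bash
python3 -m crank '[[-0.0076,0.04,0,0,100],[-0.0076,0.04,0,0,100],[-0.0076,0.04,0,0,100],[-0.0076,0.04,0.0175,0,100],[0,0,0,0,100]]'|sed -n 2p;python3 -m crank '[[0,0,0,0,100],[0,0,0,0,100]]'
python3 look.py d2 key_bow donebox_keyway;  python3 wfit.py d2 d
```

```text
tcp_pos: [537.5, 231.9, 191.6]
clock: 12.52
tcp_pos: [537.8, 225.4, 193.6]
ee_rot: [-0.082, 0.997, 0.0, -0.002]
wrist_force: [-0.7, 0.2, 0.7]
opening: 85.6
key_bow [([324.0, 206.3], 0.89), ([77.2, 186.3], 0.43)]
donebox_keyway [([318.9, 220.8], 0.65)]
[537.77140361 225.39304015 193.55542699] 12.6667
d2 yaw 0.1566 slope 30.01 n 58425 res 0.75
 lid normal offset vs x0 (mm): -0.32
 min x-local pct .2,.5 [-88.4 -88.1 -87.5] y max/min [-101.8 -101.   102.4  103.1]
```

View pics/d2.png

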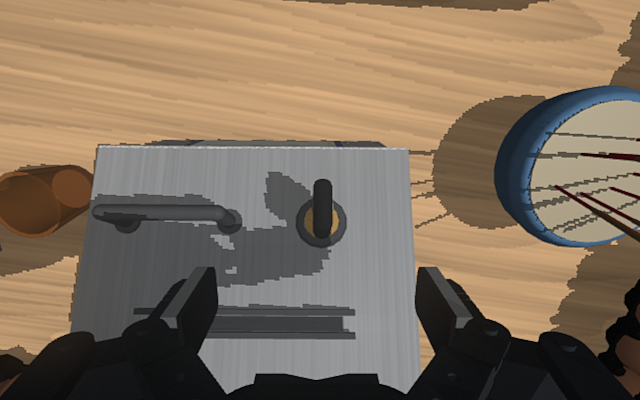

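```bash
cat > bow.py <<'E'
import sys
from h import *
from wfit import wfit
tag,P0=sys.argv[1],(PD if sys.argv[2]=="d" else PN)
P,T=wfit(tag,P0)
d=np.load(f"pics/{tag}.npz")["d"]
B=boxT(P0);L=(P-B[:3,3])@B[:3,:3]
h=(L-S)@nn;s=(L-S)@up
m=(d>0)&(h>20)&(h<60)&(abs(L[...,1]-45)<20)&(s>-10)&(s<90)
q=L[m];print("bow n",len(q),"y pct",np.percentile(q[:,1],[2,50,98]).round(1),"slope",np.percentile(s[m],[2,50,98]).round(1),"h",np.percentile(h[m],[2,50,98]).round(1))
rows=np.where(m);print("px",rows[1].min(),rows[1].max(),rows[0].min(),rows[0].max())
E
python3 bow.py d2 d; python3 - <<'E'
from h import *
print("bow model",tf(PD,BOW))
# grasp point at bow centre + 3mm along n : TCP = g + 11 below along tool z (down): 
g=tf(PD,BOW);print("TCP target",g-[0,0,11]+[0,0,2])
E
```

```text
d2 yaw 0.1566 slope 30.01 n 58425 res 0.75
 lid normal offset vs x0 (mm): -0.32
 min x-local pct .2,.5 [-88.4 -88.1 -87.5] y max/min [-101.8 -101.   102.4  103.1]
bow n 1097 y pct [40.7 45.6 50.3] slope [38.8 53.3 64.8] h [25.6 45.8 47.7]
px 313 333 179 238
bow model [513.67041496 224.08073137 149.34678752]
TCP target [513.67041496 224.08073137 140.34678752]
```

```bash
python3 - <<'E'
from h import *
z=np.load("pics/d2.npz");T=z["T"]@np.array(camera_model("wrist")["tool_from_camera"])
im=cv2.imread("pics/d2.png")
K=S+45*up+[0,45,0]
a=np.linspace(0,2*np.pi,40)
def P(X): return proj("wrist",tf(PD,X),T)
c=P(np.array([K+16.5*(np.cos(t)*up+np.sin(t)*np.array([0,1,0])) for t in a]))
cv2.polylines(im,[np.round(c*16).astype(int)],True,(0,255,0),1,shift=4)
b=P(np.array([K+nn*47+sx*14*up+sy*np.array([0,5,0]) for sx,sy in((1,1),(1,-1),(-1,-1),(-1,1))]))
cv2.polylines(im,[np.round(b*16).astype(int)],True,(0,0,255),1,shift=4)
e=P(np.array([S+[0,-100,0],S+[0,100,0]]));cv2.line(im,tuple(e[0].astype(int)),tuple(e[1].astype(int)),(255,0,0),1)
cv2.imwrite("pics/d2o.png",cv2.resize(im[120:270,220:440],None,fx=3.5,fy=3.5,interpolation=cv2.INTER_CUBIC))
E
```

```text
(no output)
```

View pics/d2o.png

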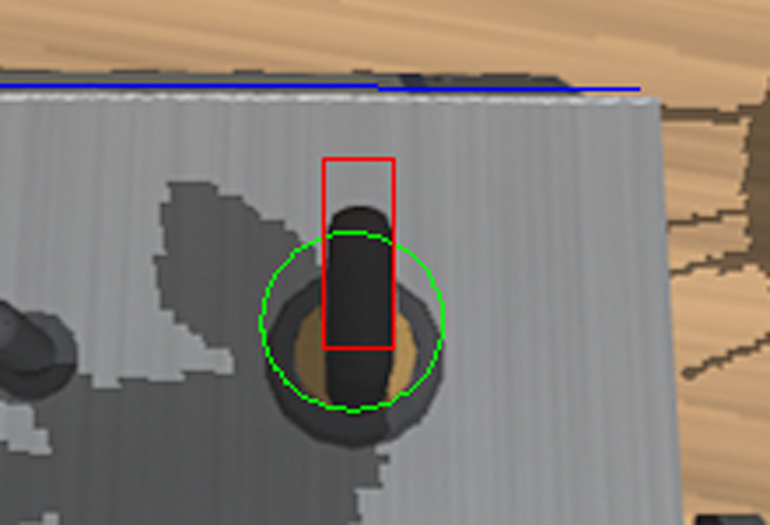

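```bash
sed -i 's/^S=.*/&\nLK=7.0/' h.py; python3 - <<'E'
from h import *
go([519.6,225.7,144],np.degrees(PD[2])-180)
E
```

```text
clock 12.67 tcp [538.5 224.3 194.4] yaw -170.75 q6 0.23 open 85.5 F [ 0.2 -0.6 -0. ]
turn first 0.29
then shift [0.0183, 0.0043, 0.0504] rows 2 each [0.00916, 0.00215, 0.02522]
```

```bash
python3 -m crank '[[0.018,0.0035,0.01,0,40],[0,0,0,0,40],[0,0,0,0,40]]'|sed -n 2p; python3 look.py d3; python3 bow.py d3 d;python3 - <<'E'
from h import *
go([519.6,225.7,144],np.degrees(PD[2])-180)
E
```

```text
tcp_pos: [519.3, 224.7, 184.1]
[519.33780075 224.67642412 184.05939897] 12.9667
d3 yaw 0.1566 slope 30.01 n 43414 res 0.74
 lid normal offset vs x0 (mm): -0.33
 min x-local pct .2,.5 [-88.5 -88.3 -87.9] y max/min [-102.  -101.4  101.6  102.8]
bow n 1091 y pct [40.9 45.5 50.5] slope [38.3 51.5 64.4] h [38.9 45.8 47.7]
px 308 329 218 275
clock 12.97 tcp [520.4 225.2 184.5] yaw -170.72 q6 0.25 open 43.9 F [ 0.1  0.2 -0.1]
turn first 0.31
then shift [0.0006, 0.0006, 0.0406] rows 1 each [0.00063, 0.0006, 0.04055]
```

View pics/d3.png

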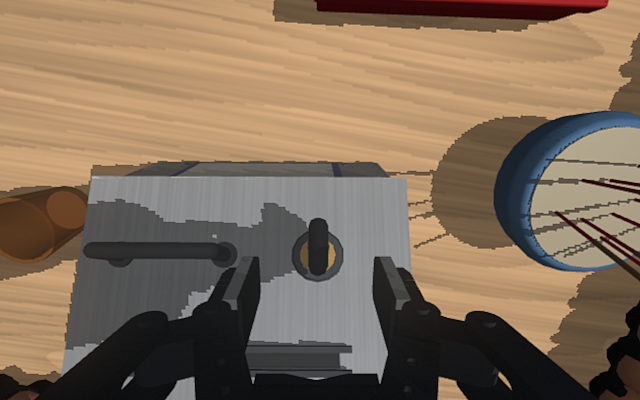

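```bash
python3 -m crank '[[0,0.0006,0.02,0.3,40],[0,0,0.02,0,40],[0,0,0,0,40],[0,0,0,0,40]]'; python3 look.py d4
```

```text
clock: 13.3
tcp_pos: [519.8, 226.1, 143.8]
ee_rot: [-0.078, 0.997, 0.0, -0.002]
wrist_force: [0.2, -0.8, 0.1]
opening: 34.2
[519.84153812 226.05681328 143.77704745] 13.35
```

View pics/d4.png

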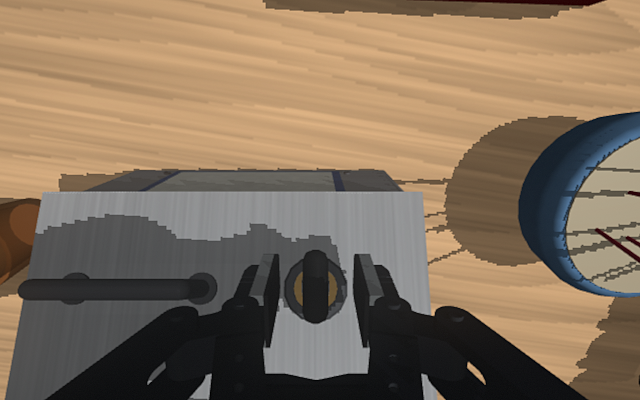

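```bash
python3 -m crank '[[0,0,0,0,5],[0,0,0,0,0],[0,0,0,0,0],[0,0,0,0,0],[0,0,0,0,0]]' 40; python3 look.py d5
```

```text
clock: 13.77
tcp_pos: [520.9, 226.7, 145.3]
ee_rot: [-0.079, 0.997, 0.001, -0.0]
wrist_force: [1.0, -1.3, 4.7]
opening: 9.4
[520.91961    226.68675614 145.29226516] 13.8167
```

View pics/d5.png

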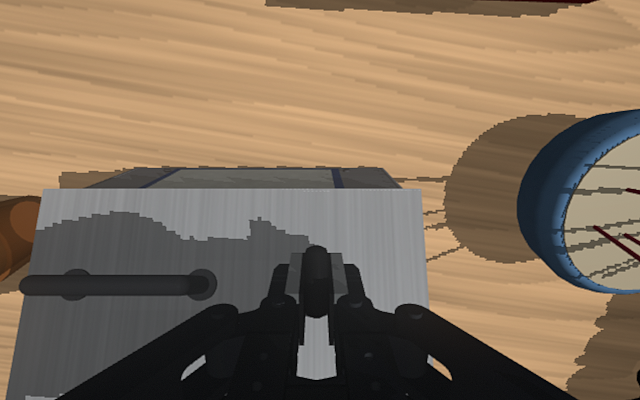

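```bash
python3 -m crank '[[0.0025,0,-0.00433,0,0],[0.005,0,-0.00866,0,0],[0.005,0,-0.00866,0,0],[0.005,0,-0.00866,0,0],[0.005,0,-0.00866,0,0]]'; python3 -m crank '[[0.005,0,-0.00866,0,0],[0.005,0,-0.00866,0,0],[0,0,0,0,0],[0,0,0,0,0]]';python3 look.py d6
```

```text
clock: 14.23
tcp_pos: [495.9, 222.9, 183.5]
ee_rot: [-0.079, 0.997, 0.001, -0.003]
wrist_force: [0.3, 0.3, -0.1]
opening: 9.1
clock: 14.57
tcp_pos: [487.8, 221.7, 201.1]
ee_rot: [-0.079, 0.997, 0.001, -0.001]
wrist_force: [1.2, -1.5, -0.8]
opening: 9.4
[487.82188934 221.66475414 201.11412852] 14.6167
```

View pics/d6.png

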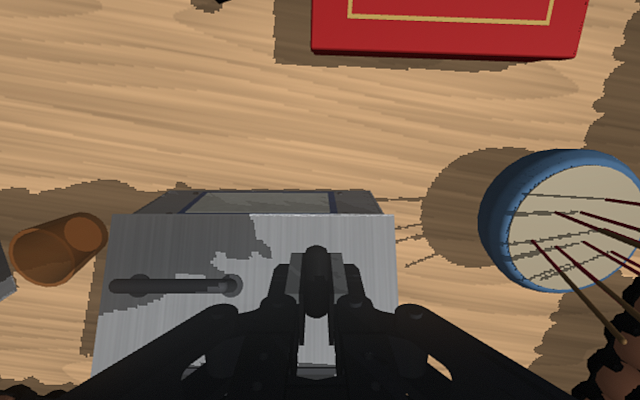

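```bash
cat > collar.py <<'E'
import sys
from h import *
from scipy.optimize import least_squares
def collar(tag,guess,r=16.5):
    z=np.load(f"pics/{tag}.npz");d=z["d"];m=camera_model("wrist");C=np.array(m["tool_from_camera"])
    v,u=np.mgrid[0:400,0:640]
    P=np.stack([(u-m["cx"])/m["fx"]*d,-(v-m["cy"])/m["fy"]*d,-d],-1)@C[:3,:3].T+C[:3,3]
    # lid plane in tool frame: iterate around guess
    g=P[guess[1]-2:guess[1]+3,guess[0]+45:guess[0]+50].reshape(-1,3).mean(0)
    near=(d>0)&(np.linalg.norm(P-g,axis=-1)<70);Y=P[near];A=np.c_[Y[:,:2],np.ones(len(Y))]
    n0=np.array([.577,0]);k=np.abs((Y[:,2]-g[2])-(Y[:,:2]-g[:2])@n0)<6
    for _ in range(8):
        c=np.linalg.lstsq(A[k],Y[k,2],rcond=None)[0];k=np.abs(Y[:,2]-A@c)<2
    n=np.array([c[0],c[1],-1.]);n/=np.linalg.norm(n)
    ex=np.array([1,0,0])-n[0]*n;ex/=np.linalg.norm(ex);ey=np.cross(n,ex)
    o=np.array([0,0,c[2]])
    h=(P-o)@n
    # colour: collar dark / brass
    im=cv2.imread(f"pics/{tag}.png").astype(float)
    h[d<=0]=0
    M=((h>3.2)&(h<9)&(np.hypot(u-guess[0],v-guess[1])<45)).astype(np.uint8)
    M=cv2.morphologyEx(M,cv2.MORPH_OPEN,np.ones((3,3)))
    nl,lab,st,_=cv2.connectedComponentsWithStats(M);j=1+np.argmax(st[1:,4]);M=lab==j
    X=P[M];a=(X-o)@ex;b=(X-o)@ey
    hull=cv2.convexHull(np.c_[a,b].astype(np.float32))[:,0]
    f=least_squares(lambda q:np.hypot(hull[:,0]-q[0],hull[:,1]-q[1])-q[2],[a.mean(),b.mean(),r],loss='soft_l1',f_scale=.5)
    f2=least_squares(lambda q:np.hypot(hull[:,0]-q[0],hull[:,1]-q[1])-r,f.x[:2],loss='soft_l1',f_scale=.5)
    ctr=o+ex*f2.x[0]+ey*f2.x[1]
    print(tag,"n(tool)",n.round(4),"free r",f.x.round(2),"fixed",f2.x.round(2),"centre tool",ctr.round(2),"npx",M.sum())
    return ctr,n
if __name__=="__main__": collar(sys.argv[1],(int(sys.argv[2]),int(sys.argv[3])))
E
python3 collar.py d2 321 224; python3 collar.py d3 317 255
python3 - <<'E'
from h import *
from collar import collar
c,n=collar("d2",(321,224))
k=np.array([530.45,-165.6,130.3])-6*(boxT(PN)[:3,:3]@nn)
yaw=PN[2]-np.pi
r=R.from_euler('z',yaw).as_matrix()@np.diag([1,-1,-1.])
t=k-r@c;print(t);go(t,np.degrees(yaw))
E
```

```text
d2 n(tool) [ 0.5042  0.0045 -0.8636] free r [ 1.67 -3.24 15.01] fixed [ 3.11 -3.23] centre tool [ 2.68  3.22 68.28] npx 924
d3 n(tool) [ 0.504   0.0036 -0.8637] free r [-19.27  -0.83  15.05] fixed [-18.17  -0.07] centre tool [-15.69   0.11  58.62] npx 930
d2 n(tool) [ 0.5042  0.0045 -0.8636] free r [ 1.67 -3.24 15.01] fixed [ 3.11 -3.23] centre tool [ 2.68  3.22 68.28] npx 924
[ 536.66464216 -167.61302278  193.3788571 ]
clock 14.62 tcp [487.8 221.6 200.5] yaw -170.95 q6 0.27 open 9.3 F [ 0.   0.8 -1. ]
turn first -2.54
then shift [0.0303, -0.3911, 0.0067] rows 10 each [0.00303, -0.03911, 0.00067]
```

```bash
python3 -m crank '[[0,0,-0.015,-2.5,0],[0.003,-0.039,0,0,0],[0.003,-0.039,0,0,0],[0.003,-0.039,0,0,0],[0.003,-0.039,0,0,0]]'|sed -n 2p
python3 -m crank '[[0.003,-0.039,0,0,0],[0.003,-0.039,0,0,0],[0.003,-0.039,0,0,0],[0.003,-0.039,0,0,0],[0.003,-0.039,0,0,0]]'|sed -n 2p
python3 -m crank '[[0.003,-0.039,0.01,0,0],[0,0,0.012,0,0],[0,0,0,0,0],[0,0,0,0,0],[0,0,0,0,0]]'
python3 look.py n1 nextbox_keyway
```

```text
tcp_pos: [507.2, 64.9, 214.5]
tcp_pos: [531.4, -129.8, 214.2]
clock: 15.87
tcp_pos: [536.2, -165.8, 192.8]
ee_rot: [-0.101, 0.995, 0.001, -0.002]
wrist_force: [0.0, -0.3, -0.4]
opening: 9.2
nextbox_keyway [([320.9, 216.7], 0.7)]
[ 536.20441434 -165.79558315  192.77364692] 15.9667
```

View pics/n1.png

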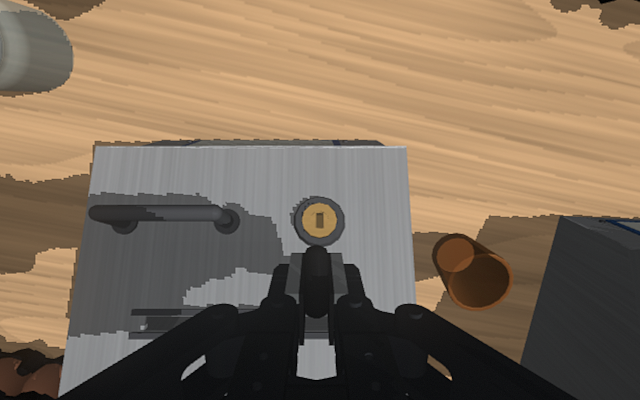

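```bash
python3 collar.py n1 319 220; python3 wfit.py n1 n; python3 wfit.py d2 d; python3 - <<'E'
import cv2,numpy as np
a=cv2.imread("pics/d2.png")[130:260,260:390];b=cv2.imread("pics/n1.png")[130:260,260:390]
o=np.hstack([cv2.resize(x,None,fx=3,fy=3,interpolation=cv2.INTER_CUBIC) for x in(a,b)])
for r in range(0,390,30): cv2.line(o,(0,r),(780,r),(0,255,0) if r%150==0 else (0,120,0),1)
cv2.imwrite("pics/cmp.png",o)
E
```

```text
n1 n(tool) [ 0.5039  0.0019 -0.8638] free r [ 2.94 -1.73 15.06] fixed [ 4.15 -1.08] centre tool [ 3.58  1.07 67.54] npx 1657
n1 yaw 0.2025 slope 30.02 n 49514 res 0.74
 lid normal offset vs x0 (mm): 0.29
 min x-local pct .2,.5 [-89.8 -89.7 -89.2] y max/min [-102.4 -101.8  102.   102.8]
d2 yaw 0.1565 slope 30.01 n 58425 res 0.75
 lid normal offset vs x0 (mm): -0.32
 min x-local pct .2,.5 [-88.4 -88.1 -87.5] y max/min [-101.8 -101.   102.4  103.2]
```

View pics/cmp.png

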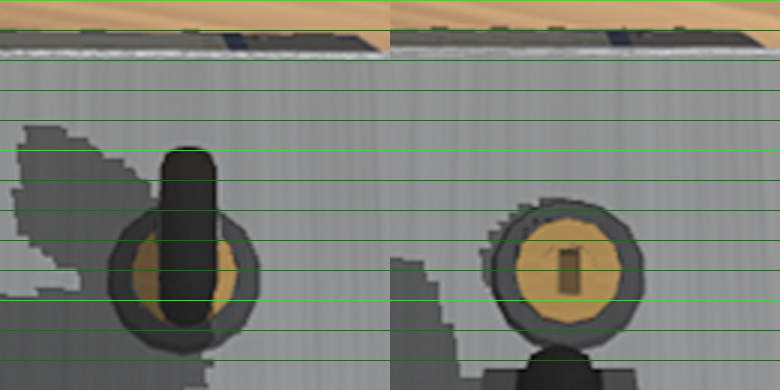

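```bash
python3 - <<'E'
import cv2,numpy as np
for t in("d2","n1"):
    im=cv2.imread(f"pics/{t}.png").astype(int)[180:262,285:360]
    b,g,r=im[...,0],im[...,1],im[...,2]
    # saturation-like ratio handles shadow
    sat=(r-b)/(r+1.)
    m=sat>.3
    v,u=np.where(m);u=u+285;v=v+180
    print(t,"brass u",u.min(),u.max(),"v",v.min(),v.max(),m.sum())
    rows=[(y,u[v==y].min(),u[v==y].max()) for y in range(v.min(),v.max()+1)]
    print(rows)
    # fit ellipse via outer extremes
    pts=np.array([(x0,y) for y,x0,x1 in rows]+[(x1,y) for y,x0,x1 in rows],np.float32)
    from scipy.optimize import least_squares
    f=least_squares(lambda p:np.hypot((pts[:,0]-p[0])/p[2],(pts[:,1]-p[1])/p[3])-1,[321,220,17.6,17.6],loss='soft_l1',f_scale=.03)
    print(f.x.round(2))
    f=least_squares(lambda p:np.hypot((pts[:,0]-p[0])/17.9,(pts[:,1]-p[1])/17.9)-1,[321,220],loss='soft_l1',f_scale=.03);print(f.x.round(2))
E
```

```text
d2 brass u 304 338 v 207 236 339
[(207, np.int64(311), np.int64(311)), (208, np.int64(310), np.int64(311)), (209, np.int64(309), np.int64(334)), (210, np.int64(308), np.int64(335)), (211, np.int64(307), np.int64(335)), (212, np.int64(306), np.int64(336)), (213, np.int64(306), np.int64(336)), (214, np.int64(305), np.int64(337)), (215, np.int64(305), np.int64(337)), (216, np.int64(305), np.int64(337)), (217, np.int64(305), np.int64(338)), (218, np.int64(305), np.int64(338)), (219, np.int64(304), np.int64(338)), (220, np.int64(304), np.int64(338)), (221, np.int64(304), np.int64(338)), (222, np.int64(304), np.int64(338)), (223, np.int64(305), np.int64(338)), (224, np.int64(305), np.int64(338)), (225, np.int64(305), np.int64(337)), (226, np.int64(306), np.int64(337)), (227, np.int64(306), np.int64(337)), (228, np.int64(306), np.int64(336)), (229, np.int64(306), np.int64(336)), (230, np.int64(307), np.int64(335)), (231, np.int64(308), np.int64(335)), (232, np.int64(308), np.int64(334)), (233, np.int64(309), np.int64(333)), (234, np.int64(310), np.int64(332)), (235, np.int64(312), np.int64(
[... 764 characters left out ...]
t64(302), np.int64(336)), (221, np.int64(302), np.int64(336)), (222, np.int64(302), np.int64(336)), (223, np.int64(302), np.int64(336)), (224, np.int64(303), np.int64(335)), (225, np.int64(303), np.int64(335)), (226, np.int64(303), np.int64(335)), (227, np.int64(304), np.int64(334)), (228, np.int64(304), np.int64(334)), (229, np.int64(304), np.int64(334)), (230, np.int64(305), np.int64(333)), (231, np.int64(306), np.int64(332)), (232, np.int64(307), np.int64(331)), (233, np.int64(308), np.int64(330)), (234, np.int64(309), np.int64(329)), (235, np.int64(310), np.int64(328)), (236, np.int64(312), np.int64(326)), (237, np.int64(317), np.int64(321))]
[318.98 219.9   17.07  17.35]
[318.96 219.84]
```

```bash
python3 - <<'E'
from h import *
from scipy.linalg import lstsq
m=camera_model("wrist");C=np.array(m["tool_from_camera"]);v,u=np.mgrid[0:400,0:640]
out={}
for t,uv in(("d2",(321.2,220.66)),("n1",(319.0,219.9))):
    d=np.load(f"pics/{t}.npz")["d"]
    P=np.stack([(u-m["cx"])/m["fx"]*d,-(v-m["cy"])/m["fy"]*d,-d],-1)@C[:3,:3].T+C[:3,3]
    sel=(d>0)&(u>90)&(u<405)&(v>150)&(v<300);Y=P[sel];A=np.c_[Y[:,:2],np.ones(len(Y))]
    c=np.array([.584,0,67]);
    k=np.abs(Y[:,2]-A@c)<8
    for _ in range(15): c=np.linalg.lstsq(A[k],Y[k,2],rcond=None)[0];k=np.abs(Y[:,2]-A@c)<1.5
    n=np.array([c[0],c[1],-1]);n/=np.linalg.norm(n);o=np.array([0,0,c[2]])+6*n
    p0,r=ray("wrist",uv,C);X=p0+r*((o-p0)@n)/(r@n);out[t]=X
    print(t,k.sum(),n.round(4),c.round(4),X.round(2))
print("diff n1-d2",(out["n1"]-out["d2"]).round(2))
E
```

```text
d2 38182 [ 0.5041  0.0043 -0.8636] [5.83800e-01 4.90000e-03 6.66975e+01] [ 4.69  2.99 62.5 ]
n1 36094 [ 0.5037  0.002  -0.8638] [5.83100e-01 2.30000e-03 6.54432e+01] [ 5.48  1.62 61.7 ]
diff n1-d2 [ 0.79 -1.36 -0.8 ]
```

```bash
python3 look.py n2; cat > kw.py <<'E'
import sys
from h import *
from scipy.optimize import least_squares
m=camera_model("wrist");C=np.array(m["tool_from_camera"]);v,u=np.mgrid[0:400,0:640]
def kw(t,g):
    im=cv2.imread(f"pics/{t}.png").astype(int);b,r=im[...,0],im[...,2]
    M=((r-b)/(r+1.)>.3)&(np.hypot(u-g[0],v-g[1])<22)
    M=cv2.morphologyEx(M.astype(np.uint8),cv2.MORPH_OPEN,np.ones((2,2)))>0
    vv,uu=np.where(M)
    pts=np.array([(f(uu[vv==y]),y) for y in np.unique(vv) for f in(np.min,np.max)],float)
    f=least_squares(lambda p:np.hypot((pts[:,0]-p[0])/p[2],(pts[:,1]-p[1])/p[2])-1,[g[0],g[1],17.],loss='soft_l1',f_scale=.03).x
    d=np.load(f"pics/{t}.npz")["d"]
    P=np.stack([(u-m["cx"])/m["fx"]*d,-(v-m["cy"])/m["fy"]*d,-d],-1)@C[:3,:3].T+C[:3,3]
    G=P[int(g[1]),int(g[0])+35];sel=(d>0)&(np.linalg.norm(P-G,axis=-1)<110);Y=P[sel];A=np.c_[Y[:,:2],np.ones(len(Y))]
    c=np.array([.584,0,G[2]-.584*G[0]]);k=np.abs(Y[:,2]-A@c)<6
    for _ in range(15): c=np.linalg.lstsq(A[k],Y[k,2],rcond=None)[0];k=np.abs(Y[:,2]-A@c)<1.5
    n=np.array([c[0],c[1],-1]);n/=np.linalg.norm(n);o=np.array([0,0,c[2]])+6*n
    p0,r=ray("wrist",f[:2],C);X=p0+r*((o-p0)@n)/(r@n)
    print(t,f.round(2),n.round(4),"keyway tool",X.round(2))
if __name__=="__main__": kw(sys.argv[1],(float(sys.argv[2]),float(sys.argv[3])))
E
python3 kw.py d2 321 220;python3 kw.py d3 318 253;python3 kw.py n1 319 220;python3 kw.py n2 319 220
```

```text
[ 536.75382585 -165.54299443  193.49687963] 16.0167
d2 [322.17 221.76  16.94] [ 0.5042  0.0044 -0.8636] keyway tool [ 4.1   3.58 62.16]
d3 [318.47 255.11  17.32] [ 0.5038  0.0035 -0.8638] keyway tool [-13.92   1.27  52.71]
n1 [319.97 220.9   17.17] [ 0.5038  0.0019 -0.8638] keyway tool [ 4.94  2.22 61.39]
n2 [319.83 219.45  17.16] [ 0.5025  0.0019 -0.8646] keyway tool [ 5.63  2.13 62.09]
```

```bash
python3 -m crank '[[0,0,0,0,0],[0,0,0,0,0]]'|sed -n 2p; python3 look.py n3; python3 look.py n4; sed -i 's/^    print(t,f.round.*/&\n    T=np.load(f"pics\/{t}.npz")["T"];W=T[:3,:3]@X+T[:3,3];print("   world",W.round(2),T[:3,3].round(2),"yaw n",np.degrees(np.arctan2(*(-(T[:3,:3]@n))[[1,0]])).round(3), "toolyaw",np.degrees(np.arctan2(T[1,0],T[0,0])).round(2))/' kw.py
python3 kw.py d2 321 220;python3 kw.py d3 318 253;python3 kw.py n1 319 220;python3 kw.py n2 319 220;python3 kw.py n3 319 220;python3 kw.py n4 319 220
```

```text
tcp_pos: [536.8, -165.9, 193.5]
[ 536.78106311 -165.94899201  193.46432152] 16.2333
[ 536.69066108 -166.05266934  193.34474179] 16.2833
d2 [322.17 221.76  16.94] [ 0.5042  0.0044 -0.8636] keyway tool [ 4.1   3.58 62.16]
   world [532.85 228.24 131.42] [537.77 225.39 193.56] yaw n 8.948 toolyaw -170.6
d3 [318.47 255.11  17.32] [ 0.5038  0.0035 -0.8638] keyway tool [-13.92   1.27  52.71]
   world [532.63 228.18 131.29] [519.34 224.68 184.06] yaw n 8.956 toolyaw -170.72
n1 [319.97 220.9   17.17] [ 0.5038  0.0019 -0.8638] keyway tool [ 4.94  2.22 61.39]
   world [ 530.64 -164.53  131.41] [ 536.2  -165.8   192.77] yaw n 11.608 toolyaw -168.4
n2 [319.83 219.45  17.16] [ 0.5025  0.0019 -0.8646] keyway tool [ 5.63  2.13 62.09]
   world [ 530.63 -164.54  131.42] [ 536.75 -165.54  193.5 ] yaw n 11.56 toolyaw -168.35
n3 [320.49 219.51  17.15] [ 0.5024  0.0013 -0.8646] keyway tool [ 5.59  2.54 62.08]
   world [ 530.62 -164.56  131.4 ] [ 536.78 -165.95  193.46] yaw n 11.565 toolyaw -168.38
n4 [320.73 219.75  17.17] [ 0.5027  0.0012 -0.8645] keyway tool [ 5.48  2.69 61.97]
   world [ 530.6  -164.49  131.39] [ 536.69 -166.05  193.34] yaw n 11.583 toolyaw -168.39
```

```bash
python3 - <<'E'
from h import *
kN=np.array([530.62,-164.53,131.4]);y=np.radians(11.57);Rz=R.from_euler('z',y).as_matrix()
home=kN+Rz@np.array([-11.91,.25,13.93]);n=Rz@nn
print("home",home,"pre",home+40*n)
r=R.from_euler('z',np.radians(-168.39)).as_matrix()@np.diag([1,-1,-1.])
cur=np.array([536.73,-165.95,193.43])
print((r.T@(home+40*n-cur)).round(2),(r.T@(home-cur)).round(2))
E
```

```text
home [ 518.9018652  -166.67380892  145.33      ] pre [ 499.30825721 -170.68510871  179.97101615]
[37.61  2.89 13.46] [17.61  2.88 48.1 ]
```

```bash
python3 -m crank '[[0.0188,0.0015,0,0,0],[0.0188,0.0014,0,0,0],[0,0,0.0135,0,0],[0,0,0,0,0],[0,0,0,0,0]]'|sed -n 2p; python3 -m crank '[[0,0,0,0,0],[0,0,0,0,0]]'; python3 look.py n5; python3 - <<'E'
from h import *
print(state()["tcp_pos"])
p,_=get_image("side");cv2.imwrite("pics/s5.png",cv2.resize(p[120:220,280:380,::-1],None,fx=6,fy=6,interpolation=cv2.INTER_CUBIC))
print(state()["tcp_pos"])
E
```

```text
tcp_pos: [498.6, -171.1, 179.3]
clock: 16.87
tcp_pos: [499.9, -171.4, 180.1]
ee_rot: [-0.101, 0.995, 0.0, -0.001]
wrist_force: [0.0, -0.8, 0.3]
opening: 9.6
[ 499.87629988 -171.39702216  180.05068417] 16.9167
[ 499.84656809 -171.39709437  180.00772219]
[ 499.74418213 -171.40187787  179.97138476]
```

View pics/n5.png

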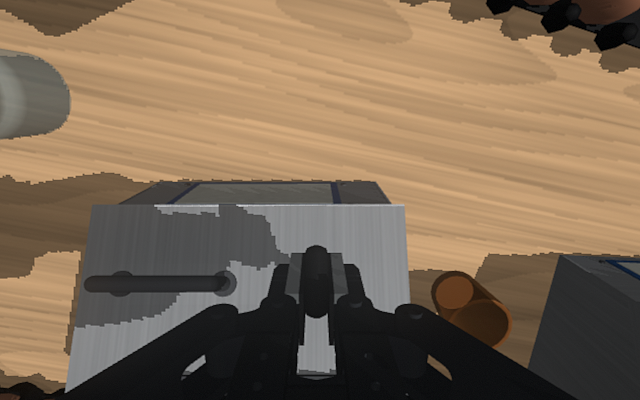

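View pics/s5.png

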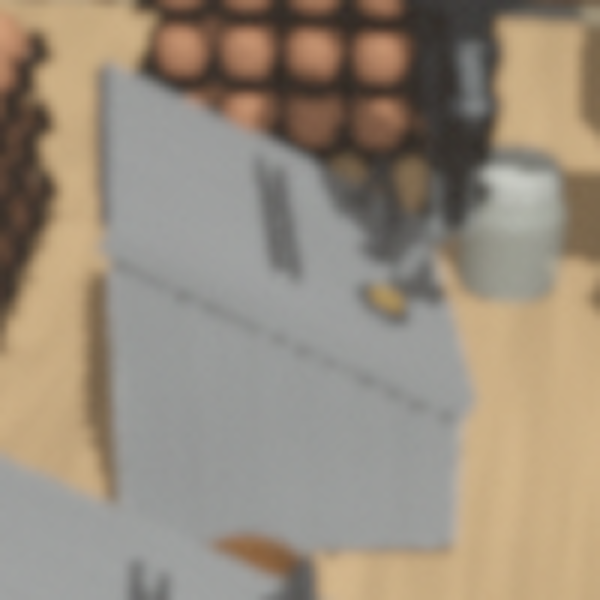

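```bash
python3 -m crank '[[0.0003,0.0007,0,0,0],[-0.005,0,0.00866,0,0],[-0.001,0,0.00173,0,0],[0,0,0,0,0],[0,0,0,0,0]]'|sed -n 2,4p; python3 -m crank '[[0,0,0,0,0],[0,0,0,0,0]]'|sed -n 2,4p; python3 - <<'E'
from h import *
kN=np.array([530.62,-164.53,131.4]);Rz=R.from_euler('z',np.radians(11.57)).as_matrix()
home=kN+Rz@np.array([-11.91,.25,13.93])
e=Rz.T@(state()["tcp_pos"]-home);print("local off",e.round(2),"n",(e@nn).round(2),"up",(e@up).round(2),"y",e[1].round(2))
E
```

```text
tcp_pos: [504.2, -169.3, 168.6]
ee_rot: [-0.101, 0.995, 0.001, -0.002]
wrist_force: [0.2, 0.1, 0.4]
tcp_pos: [504.4, -169.5, 169.2]
ee_rot: [-0.101, 0.995, 0.001, -0.002]
wrist_force: [-0.2, -0.1, -0.4]
local off [-14.79   0.12  23.83] n 28.03 up -0.9 y 0.12
```

```bash
cat > off.py <<'E'
from h import *
kN=np.array([530.62,-164.53,131.4]);Rz=R.from_euler('z',np.radians(11.57)).as_matrix()
home=kN+Rz@np.array([-11.91,.25,13.93])
s=state();e=Rz.T@(s["tcp_pos"]-home);print("%.2f"%s["clock"],"n",(e@nn).round(2),"up",(e@up).round(2),"y",e[1].round(2),"F",(Rz.T@s["wrist_force"]).round(1),"open",s["opening"].round(1))
E
python3 -m crank '[[-0.0008,0,-0.0005,0,0],[-0.002,0,0.00346,0,0],[0,0,0,0,0]]'>/dev/null; python3 off.py
python3 -m crank '[[-0.002,0,0.00346,0,0],[0,0,0,0,0]]'>/dev/null; python3 off.py
```

```text
Traceback (most recent call last):
  File "off.py", line 4, in <module>
    s=state();e=Rz.T@(s["tcp_pos"]-home);print("%.2f"%s["clock"],"n",(e@nn).round(2),"up",(e@up).round(2),"y",e[1].round(2),"F",(Rz.T@s["wrist_force"]).round(1),"open",s["opening"].round(1))
                                                                                                                                                                        ^^^^^^^^^^^^^^^^^^
AttributeError: 'float' object has no attribute 'round'
Traceback (most recent call last):
  File "off.py", line 4, in <module>
    s=state();e=Rz.T@(s["tcp_pos"]-home);print("%.2f"%s["clock"],"n",(e@nn).round(2),"up",(e@up).round(2),"y",e[1].round(2),"F",(Rz.T@s["wrist_force"]).round(1),"open",s["opening"].round(1))
                                                                                                                                                                        ^^^^^^^^^^^^^^^^^^
AttributeError: 'float' object has no attribute 'round'
```

```bash
sed -i 's/s\["opening"\].round(1)/round(s["opening"],1)/' off.py; python3 off.py
```

```text
17.97 n 19.44 up -0.21 y 0.2 F [ 0.6  0.8 -0.7] open 9.5
```

```bash
python3 -m crank '[[-0.002,0,0.00346,0,0],[0,0,0,0,0]]'>/dev/null; python3 off.py
python3 -m crank '[[-0.002,0,0.00346,0,0],[0,0,0,0,0]]'>/dev/null; python3 off.py
```

```text
18.13 n 15.43 up -0.16 y 0.19 F [ 0.5 -0.2 -1.1] open 9.6
18.30 n 11.46 up -0.17 y 0.17 F [ 0.3 -0.6 -0.6] open 9.7
```

Sliding in freely, no contact force; continue.

```bash
python3 -m crank '[[-0.002,0,0.00346,0,0],[-0.001,0,0.00173,0,0],[0,0,0,0,0]]'>/dev/null; python3 off.py
python3 -m crank '[[-0.001,0,0.00173,0,0],[-0.001,0,0.00173,0,0],[0,0,0,0,0]]'>/dev/null; python3 off.py
```

```text
18.55 n 5.56 up -0.03 y 0.16 F [-0.5  0.3 -0.8] open 9.2
18.80 n 1.72 up 0.04 y 0.15 F [ 0.6 -0.1 -0.2] open 9.4
```

```bash
python3 -m crank '[[-0.001,0,0.00173,0,0],[0,0,0,0,0]]'>/dev/null; python3 off.py
python3 -m crank '[[-0.0005,0,0.00087,0,0],[0,0,0,0,0]]'>/dev/null; python3 off.py
python3 -m crank '[[-0.0005,0,0.00087,0,0],[0,0,0,0,0]]'>/dev/null; python3 off.py
```

```text
18.97 n 0.04 up 0.07 y 0.14 F [0.5 0.  0.1] open 9.6
19.13 n -0.12 up 0.08 y 0.09 F [-2.8 -0.1  6.2] open 9.5
19.30 n -0.27 up 0.07 y 0.12 F [-4.1  1.3 11.1] open 8.9
```

```bash
python3 -m crank '[[0.0004,0,-0.0007,0,26],[0,0,0,0,26],[0,0,0,0,26],[0,0,0,0,26]]'; python3 look.py n6
```

```text
clock: 19.63
tcp_pos: [519.3, -166.3, 144.0]
ee_rot: [-0.101, 0.995, 0.001, -0.002]
wrist_force: [-0.0, 0.9, -0.1]
opening: 22.5
[ 519.29688167 -166.27094026  143.98279382] 19.6833
```

View pics/n6.png

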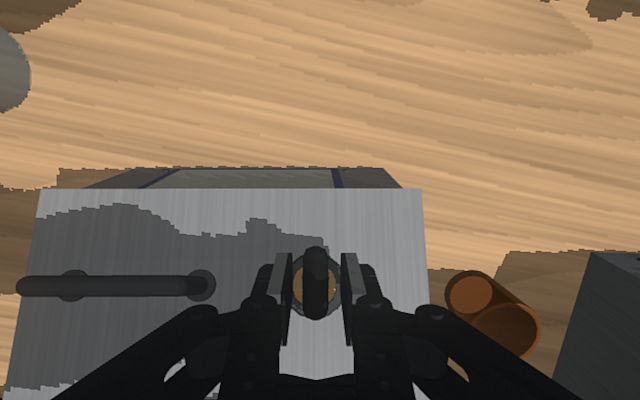

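```bash
python3 -m crank '[[0.0055,0,-0.016,0,26],[0,0,0,0,26],[0,0,0,0,26]]'; python3 look.py n7
```

```text
clock: 19.93
tcp_pos: [514.8, -167.7, 160.7]
ee_rot: [-0.1, 0.995, 0.0, -0.001]
wrist_force: [0.5, -0.4, 0.3]
opening: 22.3
[ 514.76858959 -167.69397463  160.73354155] 19.9833
```

View pics/n7.png

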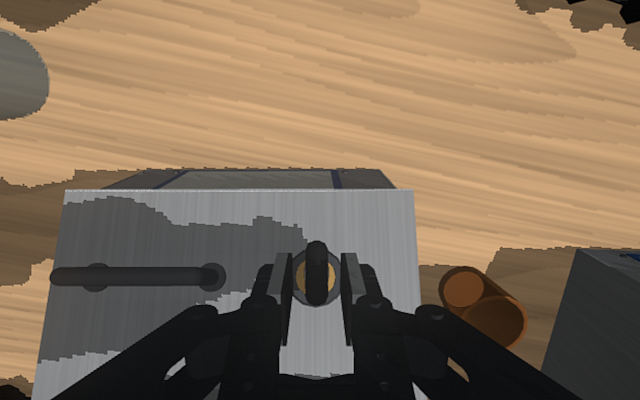

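```bash
python3 -m crank '[[0,0,0,7,26],[0,0,0,7,26],[0,0,0,7,26],[0,0,0,7,26],[0,0,0,7,26]]'; python3 - <<'E'
from station import state
print(state()["wrist_torque"].round(3))
E
python3 -m crank '[[0,0,0,5,26],[0,0,0,5,26],[0,0,0,5,26],[0,0,0,0,26]]'; python3 - <<'E'
from station import state
print(state()["wrist_torque"].round(3))
E
python3 look.py n8
```

```text
clock: 20.4
tcp_pos: [514.0, -167.3, 159.4]
ee_rot: [0.206, 0.979, 0.0, -0.002]
wrist_force: [0.3, -0.5, -0.4]
opening: 22.0
[-0.02  -0.089 -0.028]
clock: 20.73
tcp_pos: [514.2, -167.3, 159.6]
ee_rot: [0.33, 0.944, -0.0, -0.002]
wrist_force: [0.4, -0.6, -0.4]
opening: 22.1
[ 0.01  -0.097  0.043]
[ 514.15778394 -167.33741286  159.62830096] 20.7833
```

View pics/n8.png

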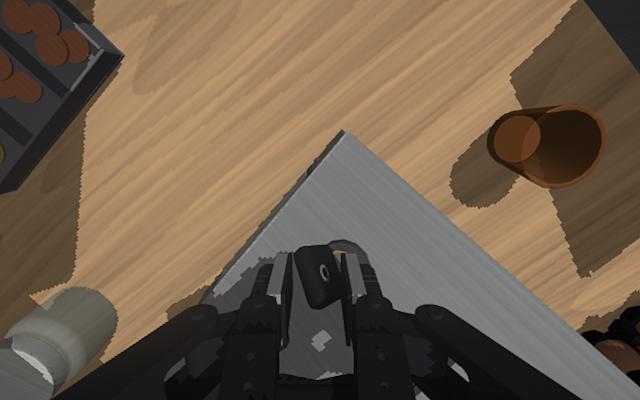

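```bash
python3 -m crank '[[0,0,0,6,26],[0,0,0,6,26],[0,0,0,6,26],[0,0,0,6,26],[0,0,0,0,26]]'; python3 - <<'E'
from station import state
print(state()["wrist_torque"].round(3))
E
python3 look.py n9
```

```text
clock: 21.2
tcp_pos: [514.0, -167.2, 159.9]
ee_rot: [0.518, 0.855, -0.001, -0.002]
wrist_force: [0.3, 0.1, 0.3]
opening: 22.3
[ 0.099 -0.032  0.089]
[ 513.9681025  -167.24982551  159.88124631] 21.25
```

View pics/n9.png

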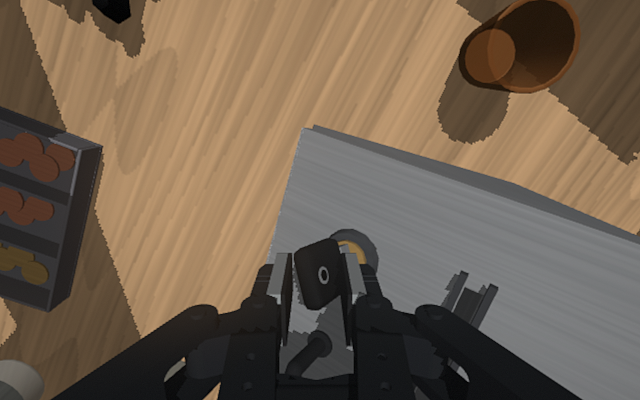

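```bash
python3 -m crank '[[0,0,0,6,26],[0,0,0,6,26],[0,0,0,6,26],[0,0,0,6,26],[0,0,0,0,26]]'; python3 - <<'E'
from station import state
print(state()["wrist_torque"].round(3))
E
python3 look.py n10 key_bow
```

```text
clock: 21.67
tcp_pos: [514.0, -167.6, 160.5]
ee_rot: [0.684, 0.729, -0.001, -0.002]
wrist_force: [-0.5, -0.4, 3.4]
opening: 22.3
[-0.02   0.176  0.08 ]
key_bow [([322.8, 263.4], 0.67)]
[ 513.95981088 -167.58665462  160.4830814 ] 21.7667
```

View pics/n10.png

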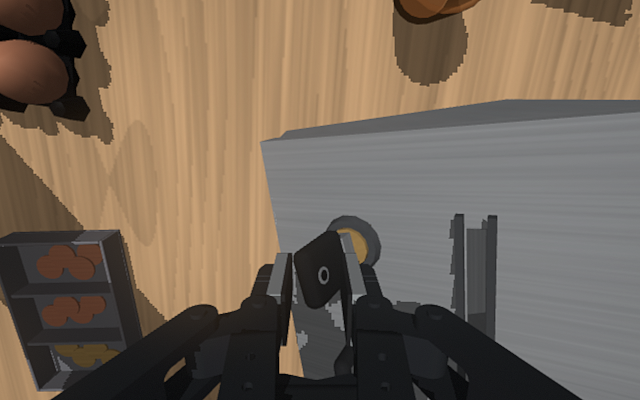

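```bash
python3 -m crank '[[0,0,0,6,26],[0,0,0,6,26],[0,0,0,0,26]]'; python3 - <<'E'
from station import state
print(state()["wrist_torque"].round(3))
E
python3 -m crank '[[0,0,0,6,26],[0,0,0,0,26]]'; python3 - <<'E'
from station import state
print(state()["wrist_torque"].round(3))
E
python3 look.py n11
```

```text
clock: 22.02
tcp_pos: [513.9, -167.6, 160.4]
ee_rot: [0.757, 0.654, -0.001, -0.001]
wrist_force: [-0.4, -0.4, 2.4]
opening: 22.1
[-0.057  0.276  0.067]
clock: 22.18
tcp_pos: [513.8, -167.6, 160.3]
ee_rot: [0.79, 0.614, -0.001, -0.001]
wrist_force: [-0.8, -0.4, 2.3]
opening: 22.1
[-0.071  0.275  0.099]
[ 513.84122672 -167.58540196  160.3104517 ] 22.2333
```

View pics/n11.png

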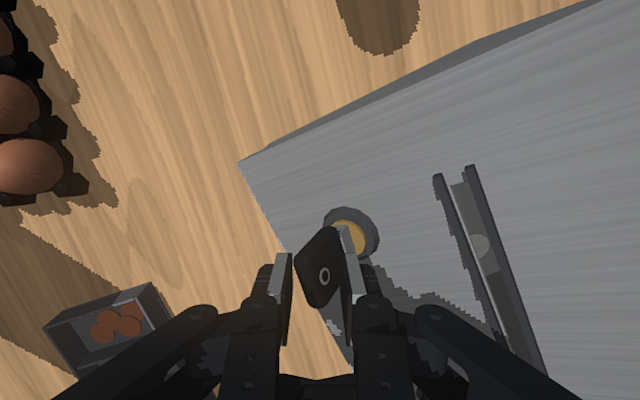

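```bash
python3 - <<'E'
from h import *
for n,c in(("side",(110,220,290,400)),("scene",(130,230,200,310))):
    p,_=get_image(n);cv2.imwrite(f"pics/{n}11.png",cv2.resize(p[c[0]:c[1],c[2]:c[3],::-1],None,fx=6,fy=6,interpolation=cv2.INTER_CUBIC))
E
```

```text
(no output)
```

View pics/side11.png

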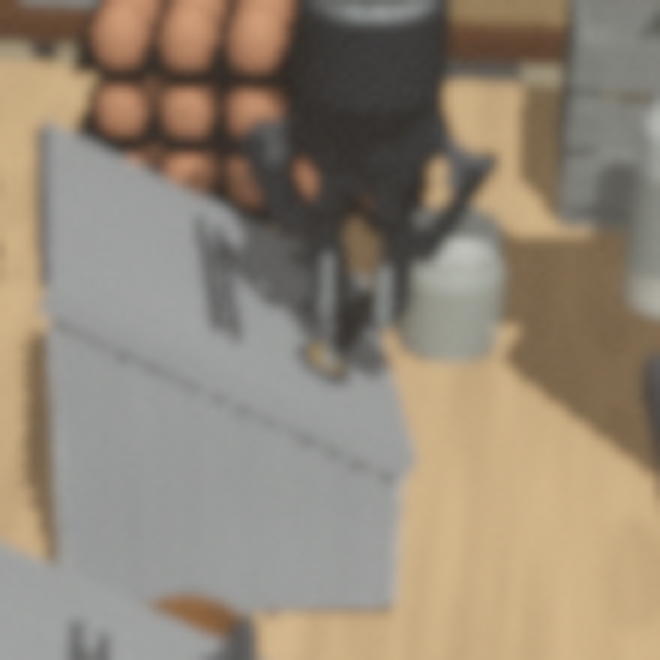

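View pics/scene11.png

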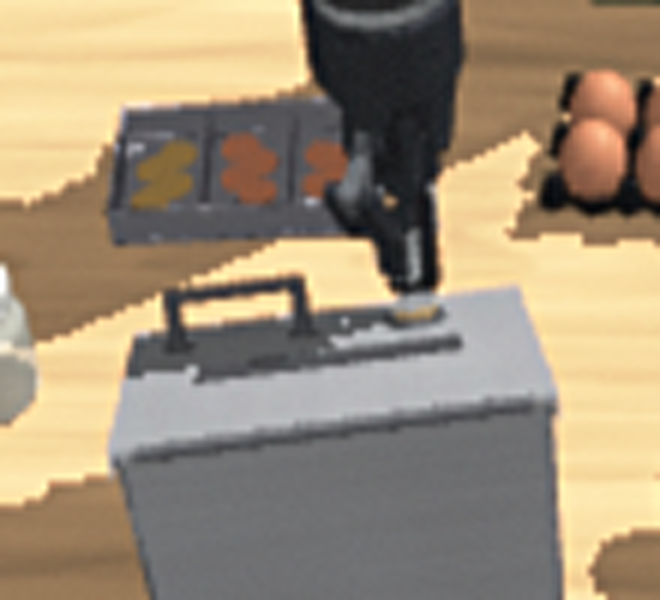

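```bash
python3 -m crank '[[0,0,0,5,26],[0,0,0,0,26]]'|sed -n 2,5p; python3 - <<'E'
from station import state
print(state()["wrist_torque"].round(3))
E
python3 -m crank '[[0,0,0,4,26],[0,0,0,0,26]]'|sed -n 2,5p; python3 - <<'E'
from station import state
print(state()["wrist_torque"].round(3))
E
python3 look.py n12
```

```text
tcp_pos: [513.9, -167.5, 160.3]
ee_rot: [0.816, 0.578, -0.001, -0.001]
wrist_force: [-1.8, -0.3, 3.3]
opening: 22.5
[-0.087  0.369  0.102]
tcp_pos: [513.7, -167.5, 160.3]
ee_rot: [0.835, 0.55, -0.002, -0.002]
wrist_force: [-1.7, -0.0, 2.9]
opening: 22.5
[-0.004  0.442  0.116]
[ 513.69383795 -167.46330379  160.31579512] 22.7167
```

View pics/n12.png

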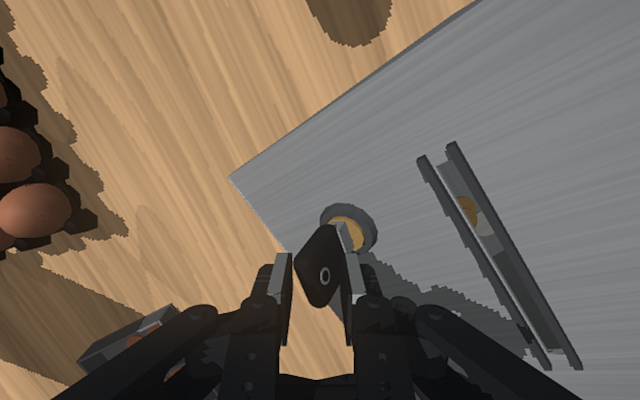

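```bash
cat > ov.py <<'E'
import sys
from h import *
kN=np.array([530.62,-164.53,131.4]);Rz=R.from_euler('z',np.radians(11.57)).as_matrix()
tag=sys.argv[1]
z=np.load(f"pics/{tag}.npz");T=z["T"]@np.array(camera_model("wrist")["tool_from_camera"])
im0=cv2.imread(f"pics/{tag}.png");out=[]
for th in map(float,sys.argv[2:]):
    im=im0.copy();t=np.radians(th)
    kx=Rz@(np.cos(t)*up-np.sin(t)*np.array([0,1,0]));kz=Rz@nn;ky=np.cross(kz,kx);c=kN+25*kz
    V=np.array([c+a*14*kx+b*5*ky+g*16*kz for a in(-1,1) for b in(-1,1) for g in(-1,1)])
    p=proj("wrist",V,T)
    for i in range(8):
        for j in range(i):
            if bin(i^j).count("1")==1: cv2.line(im,tuple(np.round(p[i]*16).astype(int)),tuple(np.round(p[j]*16).astype(int)),(0,0,255) if (i^j)!=2 else (0,255,255),1,shift=4)
    out.append(cv2.resize(im[195:325,260:390],None,fx=3,fy=3,interpolation=cv2.INTER_CUBIC))
cv2.imwrite(f"pics/{tag}ov.png",np.vstack([np.hstack(out[:2])]+([np.hstack(out[2:4])] if len(out)>3 else []))[:600*2])
E
python3 ov.py n12 75 90
```

```text
(no output)
```

View pics/n12ov.png

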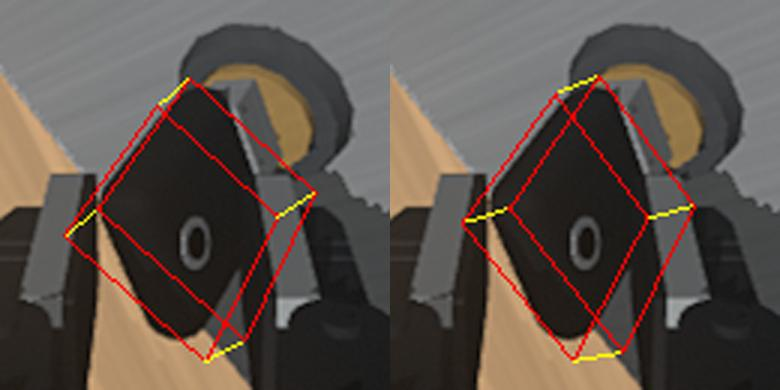

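```bash
python3 ov.py n12 82 98
```

```text
(no output)
```

View pics/n12ov.png

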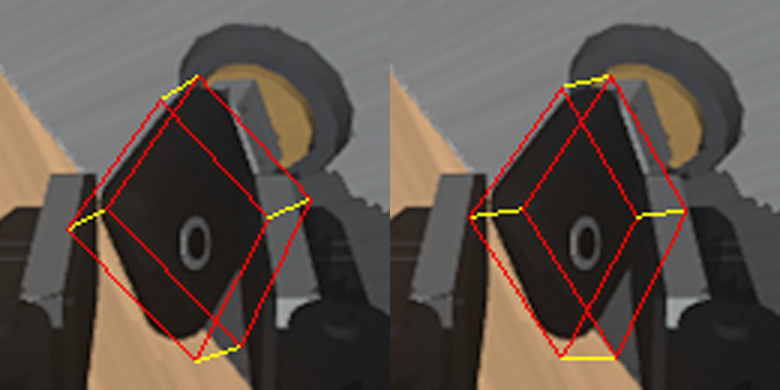

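```bash
python3 -m crank '[[0,0,0,-5,26],[0,0,0,-3,45],[0,0,0,0,45],[0,0,-0.02,0,45],[0,0,-0.03,0,45]]'; python3 -m crank '[[0,0,-0.005,0,45],[0,0,0,0,45]]'; python3 look.py n13 nextbox_handle nextbox_keyway key_bow; python3 ov.py n13 90 98
```

```text
clock: 23.13
tcp_pos: [512.2, -166.7, 207.6]
ee_rot: [0.795, 0.606, -0.003, -0.004]
wrist_force: [1.7, -0.2, 0.5]
opening: 38.7
clock: 23.3
tcp_pos: [516.3, -168.0, 217.5]
ee_rot: [0.796, 0.606, 0.001, 0.001]
wrist_force: [-0.2, -0.9, 0.1]
opening: 38.1
nextbox_handle [([379.7, 328.1], 0.61)]
nextbox_keyway [([333.9, 207.1], 0.87)]
key_bow [([314.8, 223.5], 0.55)]
[ 516.33738743 -168.02808546  217.4965003 ] 23.5
```

View pics/n13.png

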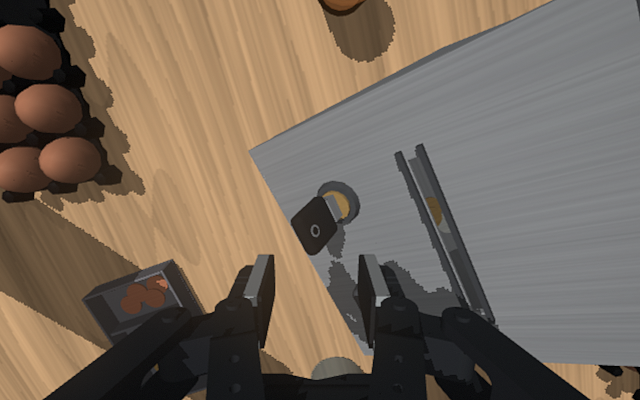

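View pics/n13ov.png

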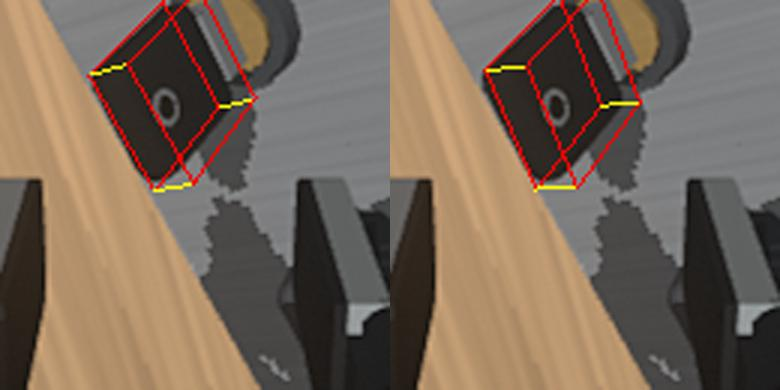

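```bash
sed -i 's/im\[195:325,260:390\]/im[165:295,250:380]/' ov.py; python3 ov.py n13 86 94
```

```text
(no output)
```

View pics/n13ov.png

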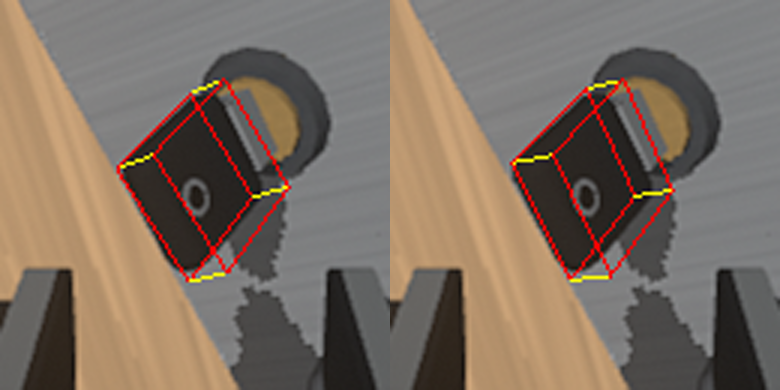

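```bash
python3 - <<'E'
from h import *
P0=PN.copy();P0[2]=np.radians(11.57)
m=camera_model("wrist");C=np.array(m["tool_from_camera"]);v,u=np.mgrid[0:400,0:640]
for t in("n3","n4","n13"):
    z=np.load(f"pics/{t}.npz");d=z["d"];T=z["T"]@C
    P=np.stack([(u-m["cx"])/m["fx"]*d,-(v-m["cy"])/m["fy"]*d,-d],-1)@T[:3,:3].T+T[:3,3]
    B=boxT(P0);L=(P-B[:3,3])@B[:3,:3];h=(L-S)@nn;s=(L-S)@up
    k=(d>0)&(h>27)&(h<36)&(L[...,1]<0)&(L[...,1]>-90)&(s>20)&(s<80)
    X=P[k];h0=np.median(h[(d>0)&(abs(h)<3)&(abs(L[...,1])<90)])
    print(t,k.sum(),"lid h0",h0.round(2),"y",np.percentile(L[k][:,1],[2,50,98]).round(1),"s",np.percentile(s[k],[2,50,98]).round(1),"h",np.percentile(h[k],[2,50,90,98]).round(1))
    if k.sum()>50:
        sc=(s[k].min()+s[k].max())/2
        yc=np.percentile(L[k][:,1],[1,99]).mean()
        c=S+np.percentile(s[k],[3,97]).mean()*up+(28+h0)*nn;c[1]=yc;print("  bar centre world",tf(P0,c).round(1),"local",c.round(1))
E
```

```text
n3 2080 lid h0 0.01 y [-77.4 -43.2  -9.6] s [48.1 52.5 56.1] h [28.2 31.7 32.8 33.4]
  bar centre world [ 538.1 -254.1  150.3] local [-58.9 -43.6 150.3]
n4 2083 lid h0 0.01 y [-77.2 -43.4  -9.6] s [47.8 52.4 56. ] h [28.4 31.7 32.9 33.5]
  bar centre world [ 537.9 -254.1  150.2] local [-59.  -43.5 150.2]
n13 76 lid h0 0.33 y [-21.1 -11.8  -8.6] s [48.3 50.4 52.7] h [27.3 31.9 32.9 33.1]
  bar centre world [ 530.8 -226.5  149.8] local [-60.4 -15.  149.8]
```

```bash
python3 -m crank '[[0,0,0,-7,30],[0,0,0,-7,30],[0,0,0,-7,30],[0,0,0,-6,30]]'|sed -n 2,3p; python3 - <<'E'
from h import *
go([538,-254.1,185],101.57)
E
```

```text
tcp_pos: [513.4, -167.2, 213.8]
ee_rot: [0.63, 0.777, -0.001, -0.003]
clock 23.83 tcp [ 513.4 -167.2  213.8] yaw 101.89 q6 1.05 open 25.9 F [-0.2 -0.   0.4]
turn first 0.32
then shift [-0.0901, 0.0068, 0.0285] rows 3 each [-0.03004, 0.00227, 0.00951]
```

```bash
python3 -m crank '[[-0.03,0.0023,0,0.3,30],[-0.03,0.0023,0,0,30],[-0.03,0.0023,0.01,0,30],[0,0,0.018,0,30],[0,0,0,0,30]]'|sed -n 2,3p; python3 -m crank '[[0,0,0,0,30],[0,0,0,0,30]]'|sed -n 2p; python3 look.py h1;python3 - <<'E'
from h import *
go([538,-254.1,144.5],101.57)
E
```

```text
tcp_pos: [536.4, -254.7, 182.5]
ee_rot: [0.635, 0.772, -0.002, -0.005]
tcp_pos: [538.0, -253.6, 186.8]
[ 537.97424474 -253.58158193  186.80453395] 24.4667
clock 24.47 tcp [ 538.4 -253.6  187.5] yaw 101.30 q6 0.93 open 25.5 F [-0.2  0.6 -0.4]
turn first -0.27
then shift [-0.0005, -0.0004, 0.043] rows 2 each [-0.00023, -0.00018, 0.02149]
```

View pics/h1.png

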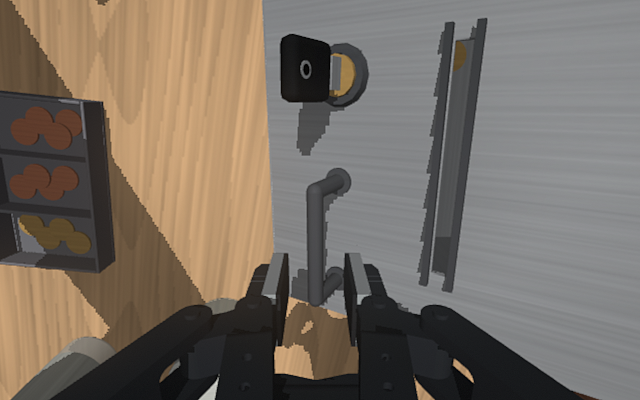

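```bash
python3 -m crank '[[0,0,0.02,-0.2,30],[0,0,0.0225,0,30],[0,0,0,0,30],[0,0,0,0,30]]'; python3 -m crank '[[0,0,0,0,0],[0,0,0,0,0],[0,0,0,0,0],[0,0,0,0,0]]' 50; python3 look.py h2
```

```text
clock: 24.8
tcp_pos: [537.7, -253.3, 144.7]
ee_rot: [0.633, 0.774, -0.001, -0.003]
wrist_force: [1.6, 0.2, 0.1]
opening: 25.5
clock: 25.13
tcp_pos: [537.4, -254.6, 146.3]
ee_rot: [0.633, 0.774, -0.002, -0.002]
wrist_force: [-5.8, -0.2, 3.3]
opening: 6.7
[ 537.37760533 -254.63988553  146.32242741] 25.1833
```

View pics/h2.png

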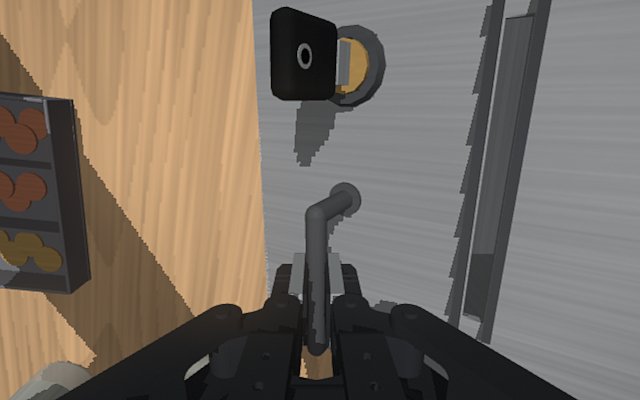

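```bash
python3 -m crank '[[0,-0.0023,-0.0075,0,0],[0,-0.0023,-0.0076,0,0],[0,0,0,0,0]]'; python3 look.py h3; python3 wfit.py h3 n | head -1
```

```text
clock: 25.43
tcp_pos: [533.1, -255.5, 161.1]
ee_rot: [0.633, 0.774, -0.001, -0.002]
wrist_force: [-4.1, -0.7, 0.5]
opening: 7.2
[ 533.1425298  -255.47902293  161.05046461] 25.4833
h3 yaw 0.2024 slope 25.63 n 40339 res 0.73
```

View pics/h3.png

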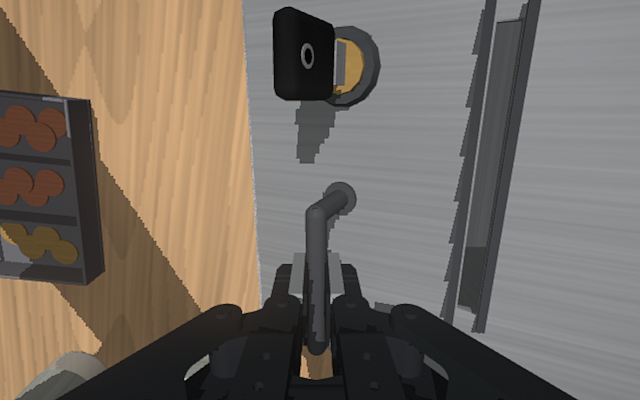

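```bash
python3 -m crank '[[0,-0.0016,-0.0078,0,0],[0,-0.0015,-0.0078,0,0],[0,-0.001,-0.0078,0,0],[0,-0.0005,-0.0079,0,0],[0,0,0,0,0]]'|sed -n 2,5p
python3 -m crank '[[0,0,-0.0079,0,0],[0,0.0001,-0.0079,0,0],[0,0.0006,-0.0079,0,0],[0,0.001,-0.0079,0,0],[0,0,0,0,0]]'|sed -n 2,5p;  python3 look.py h4; python3 - <<'E'
from h import *
m=camera_model("wrist");C=np.array(m["tool_from_camera"]);v,u=np.mgrid[0:400,0:640]
z=np.load("pics/h4.npz");d=z["d"];T=z["T"]@C
P=np.stack([(u-m["cx"])/m["fx"]*d,-(v-m["cy"])/m["fy"]*d,-d],-1)@T[:3,:3].T+T[:3,3]
Y=P[20:200,430:620].reshape(-1,3);Y=Y[Y[:,2]>60];A=np.c_[Y[:,:2],np.ones(len(Y))]
c=np.linalg.lstsq(A,Y[:,2],rcond=None)[0]
for _ in range(10): k=abs(Y[:,2]-A@c)<2;c=np.linalg.lstsq(A[k],Y[k,2],rcond=None)[0]
print("lid slope",np.degrees(np.arctan(np.r_[c[0]*np.cos(.202)+c[1]*np.sin(.202)])),k.sum())
E
```

```text
tcp_pos: [528.5, -256.4, 192.9]
ee_rot: [0.633, 0.774, -0.002, -0.002]
wrist_force: [-6.5, -1.3, 0.8]
opening: 6.4
tcp_pos: [529.7, -256.1, 224.5]
ee_rot: [0.633, 0.774, -0.002, -0.002]
wrist_force: [-8.1, -1.9, 0.8]
opening: 6.5
[ 529.68719105 -256.14797615  224.50611934] 26.3667
lid slope [3.14257242] 27917
```

View pics/h4.png

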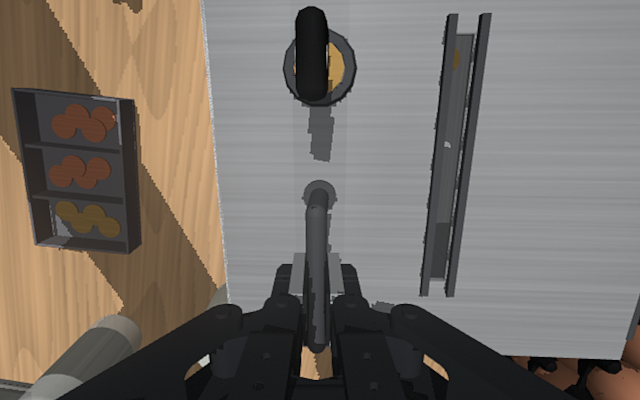

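```bash
python3 -m crank '[[0,0.0012,-0.0078,0,0],[0,0.0016,-0.0078,0,0],[0,0.002,-0.0078,0,0],[0,0.0023,-0.0078,0,0],[0,0,0,0,0]]'|sed -n 2,5p
python3 look.py h5; cat > lid.py <<'E'
import sys
from h import *
m=camera_model("wrist");C=np.array(m["tool_from_camera"]);v,u=np.mgrid[0:400,0:640]
z=np.load(f"pics/{sys.argv[1]}.npz");d=z["d"];T=z["T"]@C
P=np.stack([(u-m["cx"])/m["fx"]*d,-(v-m["cy"])/m["fy"]*d,-d],-1)@T[:3,:3].T+T[:3,3]
a=list(map(int,sys.argv[2:6])) if len(sys.argv)>2 else [20,200,430,620]
Y=P[a[0]:a[1],a[2]:a[3]].reshape(-1,3);Y=Y[Y[:,2]>100];A=np.c_[Y[:,:2],np.ones(len(Y))]
c=np.linalg.lstsq(A,Y[:,2],rcond=None)[0]
for _ in range(10): k=abs(Y[:,2]-A@c)<2;c=np.linalg.lstsq(A[k],Y[k,2],rcond=None)[0]
s=np.arctan(c[0]*np.cos(.202)+c[1]*np.sin(.202));print("lid slope deg",np.degrees(s).round(2),"opening rad",(np.pi/6-s).round(3),k.sum())
E
python3 lid.py h5
```

```text
tcp_pos: [536.6, -254.7, 255.9]
ee_rot: [0.633, 0.774, -0.002, -0.002]
wrist_force: [-9.1, -1.3, 0.5]
opening: 6.3
[ 536.61996916 -254.72818761  255.88411644] 26.8333
lid slope deg -7.55 opening rad 0.655 30231
```

```bash
python3 -m crank '[[0,0,0,0,25],[0,0,0,0,25],[0,0,0,0,25],[0,0,0,0,25]]'|sed -n 2,5p; python3 -m crank '[[0,0,-0.01,0,25],[0,0,-0.02,0,25],[0,0,-0.03,0,25],[0,0,-0.03,0,25],[0,0,-0.01,0,25]]'|sed -n 2,5p; python3 -m crank '[[-0.01,-0.02,0,0,25],[-0.01,-0.02,0,0,25],[0,0,0,0,25],[0,0,0,0,25]]'|sed -n 2,5p; python3 look.py e1 key_bow nextbox_keyway nextbox_handle
```

```text
tcp_pos: [539.9, -254.5, 255.4]
ee_rot: [0.633, 0.774, 0.0, 0.0]
wrist_force: [-0.4, -0.1, 0.3]
opening: 21.3
tcp_pos: [540.3, -254.9, 359.6]
ee_rot: [0.633, 0.774, 0.0, 0.002]
wrist_force: [0.6, -0.2, 0.3]
opening: 21.2
tcp_pos: [503.5, -282.6, 355.3]
ee_rot: [0.634, 0.774, -0.0, -0.001]
wrist_force: [0.7, 0.7, -0.4]
opening: 21.3
key_bow [([377.1, 38.4], 0.81)]
nextbox_keyway [([369.0, 44.3], 0.66)]
nextbox_handle [([371.2, 182.8], 0.95)]
[ 503.46777565 -282.55375347  355.27750873] 28.1167
```

View pics/e1.png

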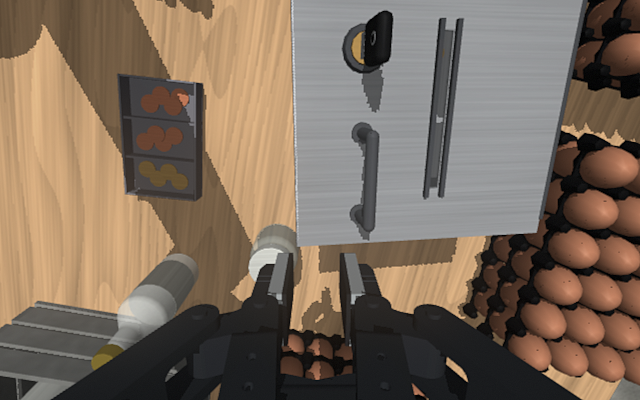

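```bash
python3 lid.py e1 60 230 470 530; python3 - <<'E'
from h import *
m=camera_model("wrist");C=np.array(m["tool_from_camera"]);v,u=np.mgrid[0:400,0:640]
z=np.load("pics/e1.npz");d=z["d"];T=z["T"]@C
P=np.stack([(u-m["cx"])/m["fx"]*d,-(v-m["cy"])/m["fy"]*d,-d],-1)@T[:3,:3].T+T[:3,3]
Y=P[30:230,300:540].reshape(-1,3);Y=Y[Y[:,2]>150];A=np.c_[Y[:,:2],np.ones(len(Y))]
c=np.array([0,0,np.median(Y[:,2])]);
for t in(30,15,8,4,2,2,2,2): k=abs(Y[:,2]-A@c)<t;c=np.linalg.lstsq(A[k],Y[k,2],rcond=None)[0]
n=np.array([-c[0],-c[1],1]);n/=np.linalg.norm(n)
h=(P-[0,0,c[2]])@n
k=(u>340)&(u<400)&(v>2)&(v<80)&(d>0)&(h>15)
print("n",n.round(3),"bow h pct",np.percentile(h[k],[2,50,90,98,99.5]).round(1))
X=P[k&(h>38)];
print("handle top",np.percentile(h[(u>355)&(u<385)&(v>130)&(v<230)&(d>0)],[95,99]).round(1))
for nme in("scene","side"):
    p,_=get_image(nme);cv2.imwrite(f"pics/{nme}_e.png",p[:,:,::-1])
    cv2.imwrite(f"pics/{nme}_ez.png",cv2.resize(p[90:250,170:450,::-1] if nme=="scene" else p[100:320,230:430,::-1],None,fx=2.7,fy=2.7,interpolation=cv2.INTER_CUBIC))
E
```

```text
lid slope deg -7.65 opening rad 0.657 10139
n [0.129 0.027 0.991] bow h pct [20.1 44.7 47.1 47.9 48.1]
handle top [32.7 33.3]
```

View pics/scene_ez.png

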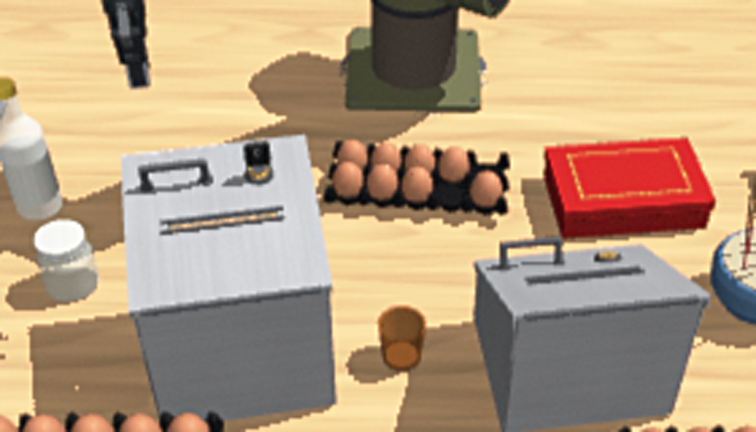

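View pics/side_ez.png

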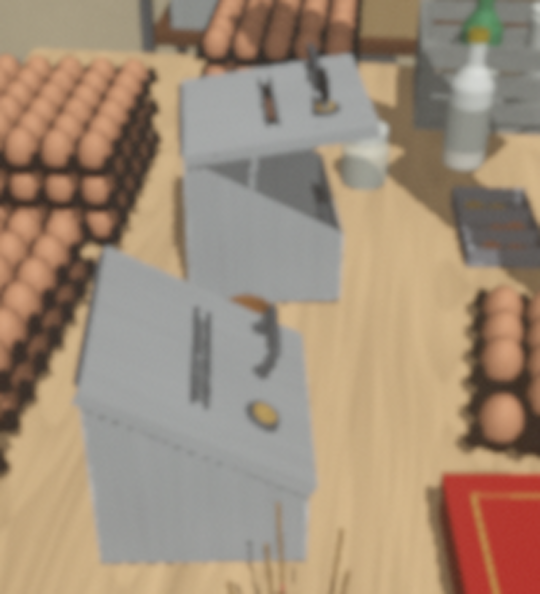

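```bash
python3 - <<'E'
from station import *
print(state()["clock"],state()["wrist_force"]);print(close_job())
E
```

```text
28.2167 [0.60062045 0.09574297 0.54982911]
the job is handed in; nothing more can be done
None
```

I drew the key out of the emptied box and pushed it home in the other box's lock, with about 12 N on the shoulder at the end. I turned it clockwise to its stop, lifted the lid and let go. I handed in at 28.2 s, with no verdict reported.

**Last checks:**
- **Lid:** it stands at about 0.657 rad by itself; it read 0.655 before I let go.
- **Key:** the top of the bow is 47–48 mm above the lid (47 expected when home), and its width lies across the slope, about 90° round. The lid lifting freely confirms that the lock is unlocked.
- **Emptied box:** it is shut in both fixed views. I did not measure its plug angle after drawing the key; I pulled it straight out without turning it.
- **Tumbler, jar and pot:** the tumbler and jar stand in place in the last pictures, and the gripper never went near the pot, which shows only in part. I did not measure any shift.
- **Robot:** it is clear of everything, with a wrist force of about 0.8 N.

**What disagreed or went wrong:**
- The locks and handles sit about 7 mm farther up the slope than the sizes given. I used the measured positions.
- The last joint ran into its range limit early on and tilted the tool by 3.5°. I corrected that before gripping the key.
- The gripper read 6–7 mm on the 9 mm handle bar, but the grip held.

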